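# Dismantle an ion-lens stack into its cleaning dishes

## Task

The ion-lens stack has come out of the mass spectrometer for cleaning and is still clamped in its jig. Turn the clamp bar anticlockwise (seen from above) until its ball ends have run out of the two curved tracks, lift it off and lay it flat, grip up, in the oblong dish; then take the stack apart from the top down, setting each part flat and the same way up in its own round dish: the small lens in the smallest, the white insulator in the middle-sized, the large lens in the largest. Set the parts down rather than dropping them, and leave the beaker standing where it is.

Things in the scene. Friction and masses are not known exactly. Their poses are not given: they have to be found in the camera images.
- jig: Fixed jig: round base 124 mm across, 10 mm high, post 10 mm across in the middle to z = 45 mm, through the parts' holes. Two curved tracks with lips over the bar's ball ends, 40 to 61 mm from the centre, tops at z = 69 mm, at -17 to +20 degrees about the jig's x axis (anticlockwise from above) and opposite; clockwise ends closed, anticlockwise ends open. Origin: centre of underside, z up.
- clamp_bar: Loose steel bar on top of the stack, 90 g, 104 mm long over the 10 mm balls at its ends, 12 wide, 10 thick; upright black grip on its middle 36 long, 10 wide, from z = 10 to 26 mm. Origin: centre of underside, x along it. Starts -2 to +10 degrees from the jig's x axis, locked under the lips (2 mm play upward), turns easily; free to lift at +30 to +150 degrees.
- small_lens: Top part of the stack: turned steel ring, about 40 g, total height 14 mm: flange 30 mm across and 5 mm high, above it a round collar 22 mm across from z = 5 to 14 mm (grip here). Hole 16 mm. Origin at the centre of its underside, z up.
- insulator: Middle part of the stack: white ceramic ring, about 50 g, 44 mm across, 12 mm high, hole 16 mm, shallow groove round its side (grip across its sides). Origin at the centre of its underside, z up.
- large_lens: Bottom part of the stack: turned steel ring, about 160 g, total height 16 mm: flange 62 mm across and 5 mm high, above it a round collar 50 mm across from z = 5 to 16 mm (grip here). Hole 16 mm. Origin at the centre of its underside, z up.
- small_dish: Fixed round white dish for the small lens: 50 mm across, 12 mm high, flat floor 42 mm across at z = 8 mm. Origin at the centre of its underside.
- medium_dish: Fixed round white dish for the insulator: 64 mm across, 12 mm high, flat floor 56 mm across at z = 8 mm. Origin at the centre of its underside.
- large_dish: Fixed round white dish for the large lens: 82 mm across, 12 mm high, flat floor 74 mm across at z = 8 mm. Origin at the centre of its underside.
- oblong_dish: Fixed oblong white dish for the clamp bar: 124 x 42 mm, 12 mm high, flat floor 116 x 34 mm at z = 8 mm. Origin at the centre of its underside, x along its length; the bar may lie either way round.
- beaker: Bystander: empty glass beaker, 53 mm across, 66 mm high, standing loose near the far left corner of the cart. Origin at the centre of its underside.
Not all that is in view belongs to the job. What is shaped like the insulator but orange is not meant.

How it is judged:
On the way, in this order (a step that is already met when the one before it is completed fails the run):
1. the clamp bar lies flat, grip up, in the oblong dish (horizontal distance between clamp_bar and oblong_dish below 0.015 m and z of clamp_bar in the frame of oblong_dish between 0.005 and 0.0105 m and angle between clamp_bar's own z axis and vertical below 0.12 rad and contact force between the fingers and clamp_bar below 0.05 N), for 0.2 s.
2. the small lens sits flat in the small dish (horizontal distance between small_lens and small_dish below 0.0085 m and z of small_lens in the frame of small_dish between 0.005 and 0.0105 m and angle between small_lens's own z axis and vertical below 0.12 rad and contact force between the fingers and small_lens below 0.05 N), for 0.2 s.
3. the insulator sits flat in the medium dish (horizontal distance between insulator and medium_dish below 0.0085 m and z of insulator in the frame of medium_dish between 0.005 and 0.0105 m and angle between insulator's own z axis and vertical below 0.12 rad and contact force between the fingers and insulator below 0.05 N), for 0.2 s.
4. the large lens sits flat in the large dish (horizontal distance between large_lens and large_dish below 0.0085 m and z of large_lens in the frame of large_dish between 0.005 and 0.0105 m and angle between large_lens's own z axis and vertical below 0.12 rad and contact force between the fingers and large_lens below 0.05 N), for 0.2 s.
At the end, for the whole second after the job is handed in: The clamp bar lies flat on the floor of the oblong dish, grip up, its middle within 15 mm of the dish's middle; small lens, insulator and large lens each lie flat and the right way up (within 7 degrees) on the floor of their own round dish, within 8.5 mm of its centre; all are released and at rest (all of step 1 and all of step 2 and all of step 3 and all of step 4 and linear speed of each of clamp_bar, small_lens, insulator, large_lens below 0.02 m/s); the robot touches nothing.
It fails at once if the beaker is moved by more than 20 mm or knocked over (distance of beaker from where it was at the start of the episode above 0.02 m or angle between beaker's own z axis and vertical above 0.35 rad).
It fails at once if a part is dropped: it strikes down at over 0.7 m/s close to the cart top (as from a free fall of about 25 mm) ((height (world z) of clamp_bar below 0.03 m and linear speed of clamp_bar above 0.7 m/s) or (height (world z) of small_lens below 0.03 m and linear speed of small_lens above 0.7 m/s) or (height (world z) of insulator below 0.03 m and linear speed of insulator above 0.7 m/s) or (height (world z) of large_lens below 0.03 m and linear speed of large_lens above 0.7 m/s)).
It also fails if it takes over 118 s, if anything falls off the work surface, if the arm or the gripper's body presses on something with over 40 N, if the wrist force passes 120 N, or if a joint passes its speed limit or range.

## Robot

A 7-joint arm with a two-finger parallel gripper is mounted at the origin on a cart in front of the work surface, level with it; the furniture and walls round the work are solid. World frame = base frame: x ahead of the robot, y to its left, z up, the work surface at z = 0. Lengths are in m, angles in rad, forces in N, time in s.
With the tool pointing down it reaches from about 0.425 to 0.875 m from the base axis. Payload 8.4 kg.
Tool frame: the origin (TCP) lies midway between the tips of the shut fingers; the grasp point (between the pads) lies 19 mm behind it; z points along the fingers, y is the direction in which the jaws open and shut (so a half turn about z gives the same grasp; the last joint's range is limited). The gripper opens to 87 mm and grips with 3 to 60 N. Pads are 19 mm wide; open, the fingers measure 117 mm over their backs; the gripper's body (75 mm by 190 mm) begins 51 mm behind the grasp point.
Start: joints at [-1.235, 0.333, 0.04, 1.465, -0.013, 1.343, -0.059], TCP at [0.274, 0.589, 0.223] pointing down, gripper open.
Joint ranges: [-2.58, 2.58], [-0.38, 2.09], [-1.3, 1.39], [0.25, 2.4], [-1.5, 4.64], [0.08, 2.09], [-2.65, 2.65]. Speed limits (rad/s): [2.22, 2.22, 2.79, 2.79, 3.14, 3.14, 3.14].

## Interface

Orientations are given as [roll, pitch, yaw] about the fixed x, y, z axes, in that order (R = Rz(yaw) Ry(pitch) Rx(roll)).
In Python, from workcell import manip, vision, spot_in, outline_of gives the robot as it stands. The module is installed in compiled form; this text tells all that it offers.
- The arm moves only by the shell command python3 -m inch 'ROWS' [FORCE]. ROWS is JSON, one flat list of numbers, 7 for each row, row after row: the shift along the tool's x, y, z in cm, then the turn, a rotation vector about the tool's x, y, z in rad, then the finger opening in cm, from 0 to 8.7. In form: [tx, ty, tz, rx, ry, rz, jaw, tx, ty, tz, rx, ry, rz, jaw, ...]. A call has 1 to 20 rows; each row shifts and turns the commanded pose from where the row before left it, along the tool's axes as they then stand; what a row does not reach is not made up. A row lasts 1/10 s, in which the tool goes at most 50 mm and 8.59 degrees, less where a joint would pass 70% of its speed; a pose out of reach is approached as far as the arm can. A call is refused whole if a number of a shift passes 5 or a number of a turn 0.15, either way. A call with a gripper value outside its range is refused whole. The fingers move at their own pace and stop on an object; FORCE is the grip in N (left out, the last holds). Time passes only in rows, so rows that do not move let the fingers close. It gives the time, the measured TCP pose, the force and the opening at its end, in the units of the state.
- manip.get_obs(): the state, without advancing time (a new reading comes with each control period).
- vision.snapshot(name): name is "scene" or "top"; returns the picture (400x640x3 uint8, red, green, blue); there is no depth.
- vision.calibration(name): a dict with "fx", "fy", "cx", "cy" (pixels), "rvec" (rotation vector, rad) and "tvec" (3), from world to camera coordinates, as OpenCV has them. Camera axes: x right, y down, z forward; pixel columns grow to the right and rows downward; lengths in m; the calibration is good to about 2 mm. A picture is of the moment at which its call begins. calibration takes no time and is no camera call.
- manip.finish_job(): hands the job in, once; it reports no verdict.
Trained networks look in the newest picture that a camera, given by its name, has taken for a name from the list of things; names that differ only in an ending like _2 or _b are one class to them, and where a whole thing is asked for, a point or a joint stands for the part that bears it (a point fixed in the world has none). Each returns a list of dicts, best first, with "confidence" (0 to 1); they miss things now and then, are a little off and sometimes report something else, mostly with a low value. They report only what shows in the picture. A call takes as long as a camera call. They do not tell look-alikes from the thing itself.
- spot_in(camera, name): "bbox" ([left, top, right, bottom] in pixels, round what is visible of it).
- outline_of(camera, name): "region" (400x640 bool, what is visible of it) and "bbox" ([left, top, right, bottom] in pixels, round what is visible of it).
The state is a dict: "t": time; "joints": joint angles; "qd": joint speeds; "joint_torque": joint torques, N m; "ee_pos": TCP position; "tool_rot": TCP orientation; "force": force on the tool from outside, world axes, zero at the start; "torque": the same for the moment, N m; "finger_gap": finger opening in m.
Only numpy, scipy, OpenCV 4.12 (cv2) and the standard library are available. Lean on these libraries where they do the work, as an engineer would, in place of code of your own. Each camera call takes 0.05 s, during which the arm holds its last target.

## Working session

There is one attempt and no reset: what is moved stays moved. The work goes in short steps, Python scripts to look and compute and a shell command to move; the robot and the scene stay as the last step left them, time stands still between calls to the robot, and variables do not carry over. Pictures are saved under pics/ and viewed, and the job is handed in when it is done.

```bash
mkdir -p pics
python3 - <<'E'
from workcell import manip, vision, spot_in, outline_of
import cv2
print(manip.get_obs())
for c in ("scene","top"):
    im=vision.snapshot(c); cv2.imwrite(f"pics/{c}0.png",im[:,:,::-1]); print(c,vision.calibration(c))
    for n in "jig clamp_bar small_lens insulator large_lens small_dish medium_dish large_dish oblong_dish beaker".split():
        print(n,[( [round(float(v)) for v in d['bbox']],round(float(d['confidence']),2)) for d in spot_in(c,n)][:4])
print(manip.get_obs()['t'])
E
```

```text
{'t': 0.0, 'joints': array([-1.23522229,  0.33389494,  0.03988498,  1.46628392, -0.01336631,
        1.34332944, -0.05852104]), 'qd': array([ 6.28528548e-05,  7.96213897e-04, -1.02374610e-03, -3.50622971e-04,
        4.70290171e-04, -1.54958435e-04,  7.91723863e-04]), 'joint_torque': array([-8.29484652e-04, -6.56353283e+01,  1.33491028e+00, -4.03791940e+01,
       -5.96199464e-02,  4.48615977e-02,  1.90004021e-04]), 'ee_pos': array([0.27362398, 0.58906536, 0.22166359]), 'tool_rot': array([-3.13994901e+00,  1.47620390e-04,  2.70677737e+00]), 'force': array([ 0.17957847,  0.28447997, -0.37595226]), 'torque': array([-0.0324623 , -0.0230975 ,  0.00562023]), 'finger_gap': 0.08681443503824601}
scene {'fx': 426.8931440860871, 'fy': 426.8931440860871, 'cx': 315.1648772826757, 'cy': 204.23215256520848, 'rvec': array([ 2.03652297, -0.69853292,  0.42576511]), 'tvec': array([-0.38199151,  0.23935927,  0.76566164])}
jig [([285, 214, 337, 268], 0.85)]
clamp_bar [([297, 219, 330, 234], 0.75), ([302, 160, 317, 187], 0.46)]
small_lens []
insulator [([253, 224, 272, 239], 0.76), ([303, 234, 322, 246],
[... 188 characters left out ...]
2)]
beaker [([301, 161, 316, 188], 0.82)]
top {'fx': 441.16317894403505, 'fy': 441.16317894403505, 'cx': 314.5969412785712, 'cy': 196.82094449723402, 'rvec': array([ 2.13615656, -2.15245663,  0.15505094]), 'tvec': array([0.0284887 , 0.54038584, 0.85671058])}
jig [([309, 208, 371, 268], 0.95)]
clamp_bar [([316, 230, 362, 242], 0.85)]
small_lens [([334, 230, 349, 244], 0.55)]
insulator [([266, 255, 290, 276], 0.78), ([329, 225, 350, 246], 0.53)]
large_lens [([326, 221, 352, 251], 0.49)]
small_dish [([329, 150, 355, 172], 0.79)]
medium_dish [([385, 133, 419, 162], 0.69)]
large_dish [([216, 206, 258, 244], 0.6)]
oblong_dish [([263, 136, 290, 194], 0.63)]
beaker [([388, 139, 416, 166], 0.63)]
1.1
```

Run:
```python
import cv2
a=cv2.imread("pics/top0.png"); cv2.imwrite("pics/top0c.png",cv2.resize(a[110:300,190:440],None,fx=3.2,fy=3.2,interpolation=cv2.INTER_CUBIC)[:600])
a=cv2.imread("pics/scene0.png"); cv2.imwrite("pics/sc0c.png",cv2.resize(a[140:290,235:435],None,fx=4,fy=4,interpolation=cv2.INTER_CUBIC))
```

```text
(no output)
```

View pics/top0.png

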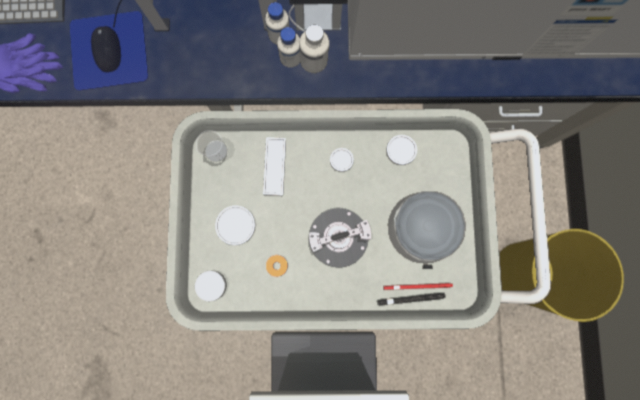

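View pics/top0c.png

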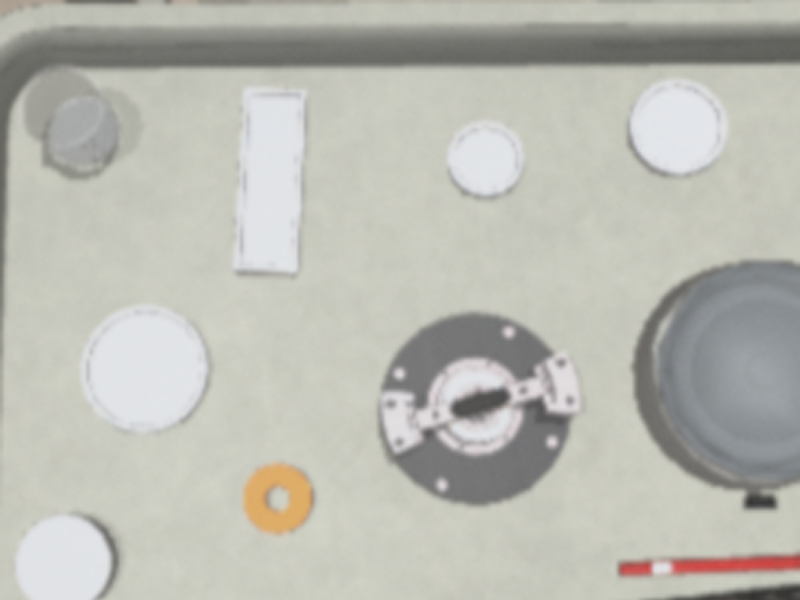

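View pics/sc0c.png

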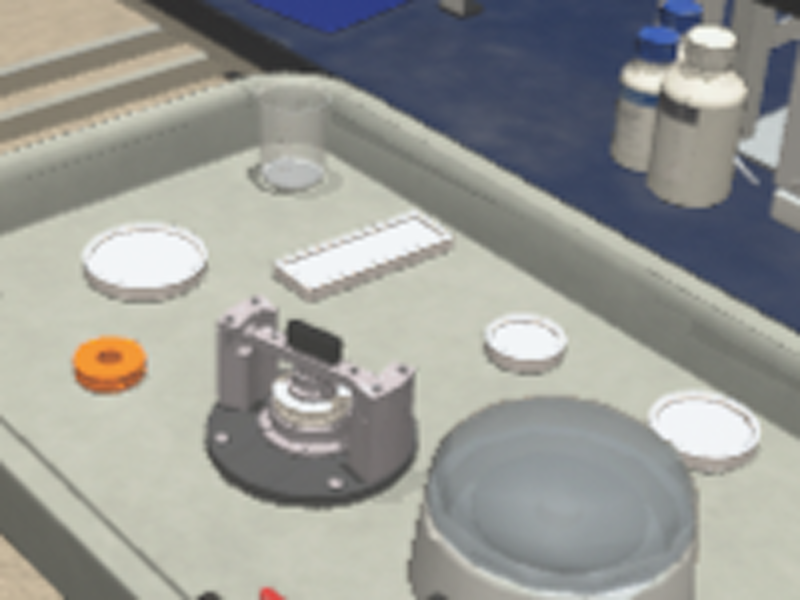

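View pics/scene0.png

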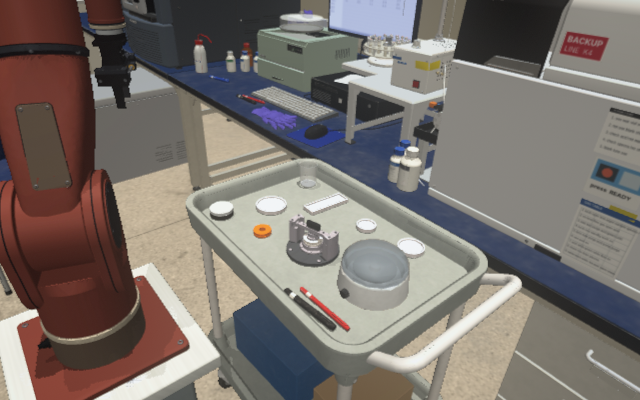

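The top view shows these (top-image pixels):
- **Jig:** with bar at (339,237).
- **Dishes:** oblong (275,167), small (342,160), medium (402,150), large (235,226).
- **Beaker:** (215,150). The network's beaker hit at (402,152) is wrong; that is the medium dish.
- **Distractors:** the orange ring at (277,266), a white lidded thing at (210,286), and the pot at (428,227).

Next I'll fit positions by matching model silhouettes.

```bash
cat > h.py <<'E'
import numpy as np, cv2
from workcell import manip, vision, spot_in, outline_of
from scipy.optimize import minimize
def proj(c,P):
    k=vision.calibration(c); K=np.array([[k['fx'],0,k['cx']],[0,k['fy'],k['cy']],[0,0,1]])
    return cv2.projectPoints(np.float64(P).reshape(-1,1,3),k['rvec'],k['tvec'],K,None)[0].reshape(-1,2)
def back(c,uv,z):
    k=vision.calibration(c);R=cv2.Rodrigues(k['rvec'])[0];o=-R.T@k['tvec']
    d=R.T@np.array([(uv[0]-k['cx'])/k['fx'],(uv[1]-k['cy'])/k['fy'],1]); return o+d*(z-o[2])/d[2]
def cyl(r,h,n=60):
    a=np.linspace(0,2*np.pi,n); return np.vstack([np.c_[r*np.cos(a),r*np.sin(a),0*a+z] for z in (0,h)])
def box(l,w,h): return np.array([[x,y,z] for x in(-l/2,l/2) for y in(-w/2,w/2) for z in(0,h)])
def place(M,p):
    t=p[2] if len(p)>2 else 0; c,s=np.cos(t),np.sin(t)
    return M@np.array([[c,s,0],[-s,c,0],[0,0,1]])+[p[0],p[1],0]
def sil(c,M,p,S=4):
    im=np.zeros((400*S,640*S),np.uint8)
    h=cv2.convexHull(((proj(c,place(M,p))+.5)*S).astype(np.float32)); cv2.fillConvexPoly(im,np.int32(h),255)
    return cv2.resize(im,(640,400),interpolation=cv2.INTER_AREA)/255.
def fit(regs,M,p0):
    f=lambda p:sum(np.abs(sil(c,M,p)-r).sum() for c,r in regs.items())/sum(r.sum() for r in regs.values())
    st=np.vstack([p0]+[np.array(p0)+np.eye(len(p0))[i]*([.01,.01,.1][i]) for i in range(len(p0))])
    r=minimize(f,p0,method='Nelder-Mead',options=dict(initial_simplex=st,xatol=2e-4,fatol=1e-4)); return r.x,r.fun
E
python3 - <<'E'
from h import *
for c in("scene","top"): vision.snapshot(c)
print('pot',back('top',(428,227),.05),'orange',back('top',(277,266),0.01),'beaker',back('top',(215,153),0.0))
for n,M in dict(small_dish=cyl(.025,.012),medium_dish=cyl(.032,.012),large_dish=cyl(.041,.012),oblong_dish=box(.124,.042,.012)).items():
    regs={}
    for c in("scene","top"):
        for d in outline_of(c,n)[:3]:
            b=d['bbox'];print(n,c,[round(float(v)) for v in b],round(float(d['confidence']),2),int(d['region'].sum()))
            regs.setdefault(c,d['region'].astype(float))
    for rr in ({c:regs[c]} for c in regs):
        c=list(rr)[0]; v,u=np.nonzero(rr[c]); p0=list(back(c,(u.mean(),v.mean()),.008)[:2])
        if 'obl' in n:p0.append(0.05)
        print(n,c,*fit(rr,M,p0))
    print(n,'both',*fit(regs,M,p0))
E
```

```text
pot [ 0.47669895 -0.20049748  0.05      ] orange [0.40201752 0.10267338 0.01      ] beaker [0.64361228 0.23844557 0.        ]
small_dish scene [356, 216, 378, 233] 0.69 233
small_dish top [331, 148, 353, 173] 0.64 413
small_dish scene [ 0.62854299 -0.03357087] 0.10554573760834807
small_dish top [ 0.62659402 -0.03370587] 0.11275696719365713
small_dish both [ 0.62712586 -0.03377883] 0.1168943119043283
medium_dish scene [396, 238, 424, 258] 0.56 405
medium_dish top [385, 137, 418, 163] 0.65 748
medium_dish scene [ 0.64892867 -0.16220095] 0.1684337932703946
medium_dish top [ 0.64649565 -0.16169033] 0.03382615078116809
medium_dish both [ 0.64679785 -0.16172784] 0.08702617213407479
large_dish scene [254, 196, 285, 218] 0.72 471
large_dish top [215, 206, 254, 245] 0.9 1280
large_dish scene [0.48791929 0.18981276] 0.09175304941509511
large_dish top [0.48733388 0.19173372] 0.03253982843137255
large_dish both [0.48737093 0.19172833] 0.05234431865264667
oblong_dish scene [303, 191, 350, 216] 0.81 540
oblong_dish top [263, 138, 289, 195] 0.65 1157
oblong_dish scene [ 0.61613058  0.10871777 -0.02196631] 0.062106027596223676
oblong_dish top [ 0.61329319  0.11014414 -0.04582644] 0.04912976426525666
oblong_dish both [ 0.6140051   0.10978249 -0.04565716] 0.059766369718187794
```

Run:
```python
from h import *
a=cv2.imread("pics/top0.png"); 
# base disc: dark gray around; print region in top
x0,y0=300,200
crop=cv2.resize(a[200:276,300:380],None,fx=7.5,fy=7.5,interpolation=cv2.INTER_CUBIC); cv2.imwrite("pics/jigc.png",crop)
r=outline_of("top","jig")[0]['region'].astype(float)
print(r.sum()); v,u=np.nonzero(r)
g=a.astype(int); sat=g.max(2)-g.min(2)
dark=((g.sum(2)<330)).astype(np.uint8); dark[:205]=0;dark[275:]=0;dark[:,:303]=0;dark[:,376:]=0
h=cv2.convexHull(np.argwhere(dark)[:,::-1].astype(np.int32)); print(cv2.minEnclosingCircle(h), cv2.fitEllipse(h))
m=np.zeros((400,640));mm=m.astype(np.uint8);cv2.fillConvexPoly(mm,h,1)
print(fit({'top':mm.astype(float)},cyl(.062,.010),[.45,-.02]))
# very dark grip
gr=np.argwhere(g.sum(2)[225:250,320:360]<200); print(gr.mean(0)+[225,320],len(gr))
```

```text
1978.0
((341.9487609863281, 245.7539825439453), 24.516674041748047) ((340.6218566894531, 248.57125854492188), (29.665063858032227, 67.09925842285156), 51.405906677246094)
(array([ 0.4760498 , -0.02626764]), np.float64(3.432309779257615))
[nan nan] 0<stdin>:14: RuntimeWarning: Mean of empty slice.
  ret = um.true_divide(
```

View pics/jigc.png

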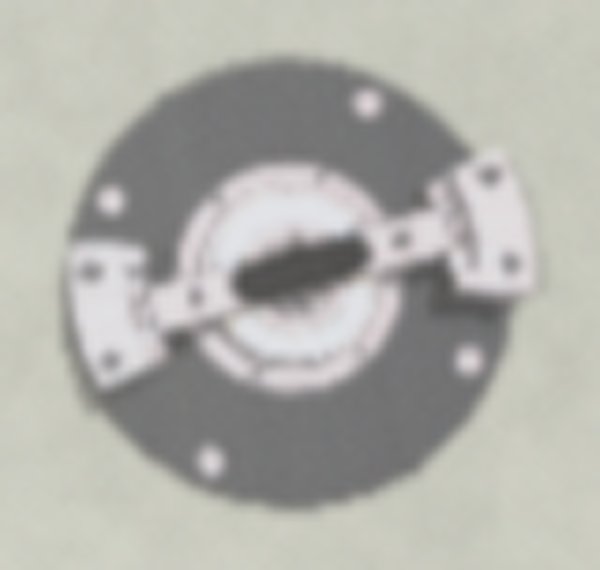

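Run:
```python
from h import *
f=lambda x,y:((x+.5)/7.5-.5+300,(y+.5)/7.5-.5+200)
B=lambda x,y,z:back('top',f(x,y),z)
a=cv2.imread("pics/top0.png").astype(int)
print('c',B(288.8,280.8,.01))
dark=(a.sum(2)<450).astype(np.uint8); dark[:205]=0;dark[272:]=0;dark[:,:306]=0;dark[:,374:]=0
n,l,st,_=cv2.connectedComponentsWithStats(dark);i=1+st[1:,4].argmax();h=cv2.convexHull(np.argwhere(l==i)[:,::-1].astype(np.int32));mm=dark*0;cv2.fillConvexPoly(mm,h,1)
print(fit({'top':mm.astype(float)},cyl(.062,.010),[.45,-.02]))
for n,p,q,z in (('barholes',(196,298),(402,240),.062),('lips',(101,315.5),(500.5,219),.069)):
    P,Q=B(*p,z),B(*q,z);d=P-Q;print(n,P,Q,(P+Q)/2,np.degrees(np.arctan2(d[1],d[0])),np.linalg.norm(d))
print('grip',B(300,270,.078))
```

```text
c [ 0.46043372 -0.02358603  0.01      ]
(array([ 0.4534397 , -0.02307356]), np.float64(1.022534386889084))
barholes [0.45327091 0.00328159 0.062     ] [ 0.46795304 -0.05064924  0.062     ] [ 0.46061198 -0.02368382  0.062     ] 105.22913595753259 0.05589364450484101
lips [0.44860143 0.02800826 0.069     ] [ 0.47272432 -0.0756795   0.069     ] [ 0.46066287 -0.02383562  0.069     ] 103.09684991902024 0.10645687077787346
grip [ 0.45940387 -0.02304125  0.078     ]
```

```bash
cat > to.py <<'E'
import sys,numpy as np
from workcell import manip
from scipy.spatial.transform import Rotation as R
o=manip.get_obs();x,y,z,yaw=map(float,sys.argv[1:5])
r=R.from_euler('xyz',o['tool_rot']);t=R.from_euler('xyz',[np.pi,0,yaw])
print('t',round(o['t'],2),'pos',o['ee_pos'].round(4),'rot',o['tool_rot'].round(3),'gap',round(o['finger_gap'],4),'F',o['force'].round(1),'j',o['joints'].round(2))
d=np.array([x,y,z])-o['ee_pos']
print('shift cm now-axes',(r.inv().apply(d)*100).round(2),'target-axes',(t.inv().apply(d)*100).round(2),'turn',(r.inv()*t).as_rotvec().round(3))
E
python3 to.py 0.4605 -0.0237 0.20 1.836
```

```text
t 1.65 pos [0.2738 0.5895 0.2226] rot [-3.142  0.     2.707] gap 0.087 F [ 0.4 -0.1  1.2] j [-1.24  0.33  0.04  1.47 -0.01  1.34 -0.06]
shift cm now-axes [-42.76 -47.75   2.26] target-axes [-64.07   1.94   2.26] turn [0.    0.    0.871]
```

```bash
python3 -m inch '[-2.67,-2.98,0.14,0,0,0,5, -2.67,-2.98,0.14,0,0,0,5, -2.67,-2.98,0.14,0,0,0,5, -2.67,-2.98,0.14,0,0,0,5, -2.67,-2.98,0.14,0,0,0,5, -2.67,-2.98,0.14,0,0,0,5, -2.67,-2.98,0.14,0,0,0,5, -2.67,-2.98,0.14,0,0,0,5, -2.67,-2.98,0.14,0,0,0,5, -2.67,-2.98,0.14,0,0,0,5, -2.67,-2.98,0.14,0,0,0,5, -2.67,-2.98,0.14,0,0,0,5, -2.67,-2.98,0.14,0,0,0,5, -2.67,-2.98,0.14,0,0,0,5, -2.67,-2.98,0.14,0,0,0,5, -2.67,-2.98,0.14,0,0,0,5]' 20; python3 -m inch '[0,0,0,0,0,0.145,5,0,0,0,0,0,0.145,5,0,0,0,0,0,0.145,5,0,0,0,0,0,0.145,5,0,0,0,0,0,0.145,5,0,0,0,0,0,0.146,5,0,0,0,0,0,0,5]'; python3 to.py 0.4605 -0.0237 0.10 1.836
```

```text
t: 3.25
ee_pos: [0.4607, -0.0245, 0.2005]
tool_rot: [3.141, 0.001, 2.707]
force: [0.8, 0.9, 0.7]
finger_gap: 0.0501
t: 3.95
ee_pos: [0.4604, -0.0229, 0.2003]
tool_rot: [3.141, -0.0, 1.833]
force: [-0.2, 0.1, -0.5]
finger_gap: 0.0499
t 3.95 pos [ 0.4604 -0.0229  0.2003] rot [ 3.141 -0.     1.833] gap 0.0499 F [-0.2  0.1 -0.5] j [-0.63 -0.08  0.56  1.96  0.04  1.25  0.18]
shift cm now-axes [-0.08 -0.02 10.03] target-axes [-8.000e-02 -1.000e-02  1.003e+01] turn [ 0.    -0.    -0.003]
```

```bash
python3 -m inch '[-0.08,0,4,0,0,0,5,0,0,4,0,0,0,5,0,0,3.5,0,0,0,5,0,0,0,0,0,0,5]'; python3 to.py 0.4605 -0.0237 0.0635 1.836
python3 - <<'E'
from h import *
for c,(x,y,s) in dict(top=(300,190,6),scene=(270,170,6)).items():
    im=vision.snapshot(c)[y:y+90,x:x+90,::-1]; cv2.imwrite(f"pics/{c}1.png",cv2.resize(im,None,fx=s,fy=s,interpolation=cv2.INTER_CUBIC))
E
```

```text
t: 4.35
ee_pos: [0.4575, -0.024, 0.0817]
tool_rot: [-3.135, 0.0, 1.84]
force: [-0.1, 1.2, 0.4]
finger_gap: 0.0499
t 4.35 pos [ 0.4575 -0.024   0.0817] rot [-3.135  0.     1.84 ] gap 0.0499 F [-0.1  1.2  0.4] j [-0.61  0.07  0.59  2.1  -0.05  0.99  0.28]
shift cm now-axes [-0.05  0.31  1.82] target-axes [-0.05  0.3   1.82] turn [-0.007  0.     0.004]
```

View pics/top1.png

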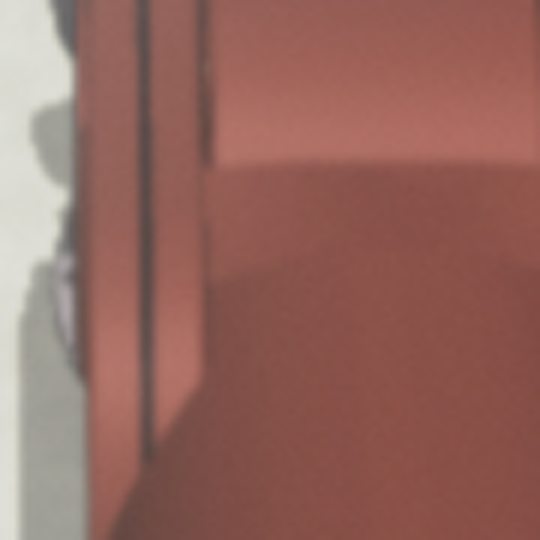

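View pics/scene1.png

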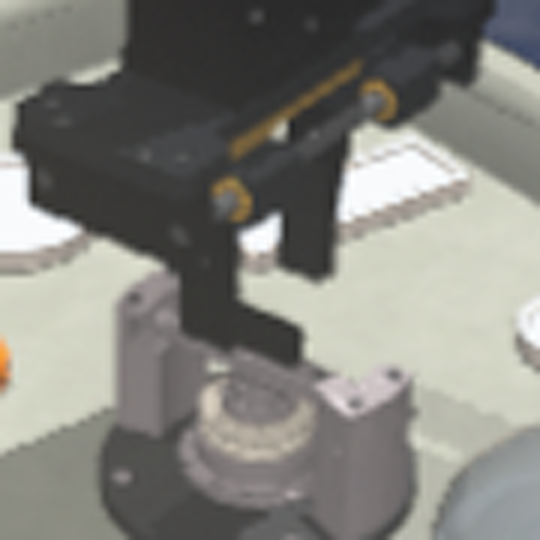

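The fingers straddle the bar, with the near finger hiding the grip. I'll go down slowly to the grip.

```bash
python3 -m inch '[0,0,0,0,0,0,5,0,0,0,0,0,0,5]'; python3 to.py 0.4605 -0.0237 0.0635 1.836
```

```text
t: 4.65
ee_pos: [0.4619, -0.0235, 0.0869]
tool_rot: [3.139, -0.0, 1.837]
force: [0.0, -0.4, 0.2]
finger_gap: 0.0498
t 4.65 pos [ 0.4619 -0.0235  0.0869] rot [ 3.139 -0.     1.837] gap 0.0498 F [ 0.  -0.4  0.2] j [-0.61  0.07  0.59  2.09 -0.05  0.99  0.27]
shift cm now-axes [ 0.02 -0.15  2.34] target-axes [ 0.02 -0.14  2.34] turn [ 0.003 -0.     0.001]
```

```bash
python3 -m inch '[0,-0.05,0.6,0,0,0,5,0,0,0.6,0,0,0,5,0,0,0.6,0,0,0,5,0,0,0.4,0,0,0,5,0,0,0,0,0,0,5,0,0,0,0,0,0,5]'; python3 to.py 0.4605 -0.0237 0.0635 1.836
```

```text
t: 5.25
ee_pos: [0.46, -0.0239, 0.063]
tool_rot: [-3.141, 0.0, 1.836]
force: [-0.8, 0.2, 0.3]
finger_gap: 0.05
t 5.25 pos [ 0.46   -0.0239  0.063 ] rot [-3.141  0.     1.836] gap 0.05 F [-0.8  0.2  0.3] j [-0.6   0.11  0.59  2.12 -0.07  0.94  0.3 ]
shift cm now-axes [ 0.01  0.05 -0.05] target-axes [ 0.01  0.05 -0.05] turn [-0.  0. -0.]
```

```bash
python3 -m inch '[0,0,-0.05,0,0,0,3,0,0,0,0,0,0,1.5,0,0,0,0,0,0,0.8,0,0,0,0,0,0,0.5,0,0,0,0,0,0,0.5,0,0,0,0,0,0,0.5,0,0,0,0,0,0,0.5]' 20; python3 to.py 0.4605 -0.0237 0.0635 1.836
```

```text
t: 5.95
ee_pos: [0.4602, -0.0238, 0.0637]
tool_rot: [3.141, 0.0, 1.836]
force: [-0.2, 1.0, -0.1]
finger_gap: 0.01
t 5.95 pos [ 0.4602 -0.0238  0.0637] rot [3.141 0.    1.836] gap 0.01 F [-0.2  1.  -0.1] j [-0.6   0.11  0.59  2.12 -0.07  0.94  0.29]
shift cm now-axes [0.   0.03 0.02] target-axes [0.   0.03 0.02] turn [ 0.  0. -0.]
```

```bash
python3 -m inch '[0,0,0,0,0,-0.06,0.5,0,0,0,0,0,-0.07,0.5,0,0,0,0,0,-0.07,0.5,0,0,0,0,0,-0.07,0.5,0,0,0,0,0,-0.07,0.5,0,0,0,0,0,-0.07,0.5]' 30; python3 to.py 0.4605 -0.0237 0.0635 3.096
```

```text
t: 6.55
ee_pos: [0.4602, -0.0238, 0.0637]
tool_rot: [3.142, 0.0, 2.249]
force: [-0.4, 0.3, 0.7]
finger_gap: 0.0099
t 6.55 pos [ 0.4602 -0.0238  0.0637] rot [3.142 0.    2.249] gap 0.0099 F [-0.4  0.3  0.7] j [-0.57  0.1   0.56  2.12 -0.07  0.94  0.7 ]
shift cm now-axes [-0.01  0.03  0.02] target-axes [-0.03  0.01  0.02] turn [ 0.     0.    -0.847]
```

```bash
python3 -m inch '[0,0,0,0,0,-0.12,0.5,0,0,0,0,0,-0.12,0.5,0,0,0,0,0,-0.12,0.5,0,0,0,0,0,-0.12,0.5,0,0,0,0,0,-0.12,0.5,0,0,0,0,0,-0.12,0.5,0,0,0,0,0,-0.12,0.5,0,0,0,0,0,0,0.5]'; python3 to.py 0.614 0.1098 0.08 3.096;  python3 - <<'E'
from h import *
for c,(x,y,s) in dict(scene=(270,170,6)).items():
    im=vision.snapshot(c)[y:y+90,x:x+90,::-1]; cv2.imwrite(f"pics/{c}2.png",cv2.resize(im,None,fx=s,fy=s,interpolation=cv2.INTER_CUBIC))
E
```

```text
t: 7.35
ee_pos: [0.4602, -0.0239, 0.0637]
tool_rot: [-3.142, 0.0, 3.088]
force: [-0.2, 0.1, 1.8]
finger_gap: 0.0098
t 7.35 pos [ 0.4602 -0.0239  0.0637] rot [-3.142  0.     3.088] gap 0.0098 F [-0.2  0.1  1.8] j [-0.52  0.1   0.5   2.11 -0.06  0.94  1.53]
shift cm now-axes [-14.64  14.18  -1.63] target-axes [-14.76  14.05  -1.63] turn [-0.     0.    -0.008]
```

View pics/scene2.png

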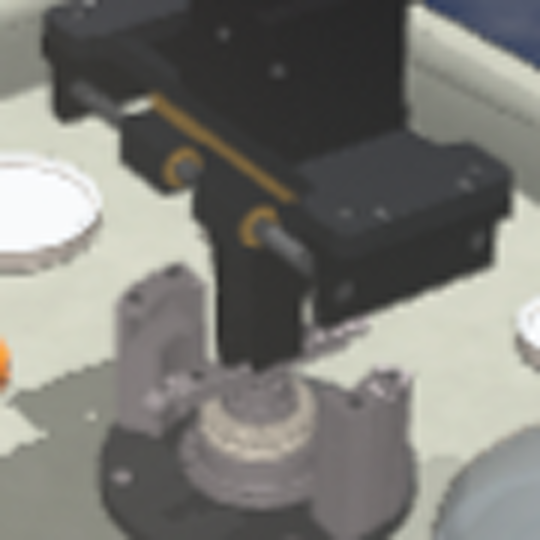

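The bar is out of both tracks and pointing away from them. Lifting.

```bash
python3 -m inch '[0,0,-0.3,0,0,0,0.5,0,0,-0.7,0,0,0,0.5,0,0,-1.5,0,0,0,0.5,0,0,-2,0,0,0,0.5,0,0,-2,0,0,0,0.5,0,0,-1,0,0,0,0.5,0,0,0,0,0,0,0.5]'; python3 to.py 0.614 0.1098 0.08 3.096; python3 -m inch '[-1,1,0,0,0,-0.008,0.5,-2.5,2.4,0,0,0,0,0.5,-2.5,2.4,0,0,0,0,0.5,-2.5,2.4,0,0,0,0,0.5,-2.5,2.4,0,0,0,0,0.5,-2.2,2,0,0,0,0,0.5,-1.4,1.3,0,0,0,0,0.5,0,0,0,0,0,0,0.5,0,0,0,0,0,0,0.5,0,0,0,0,0,0,0.5]'; python3 to.py 0.614 0.1098 0.0205 3.096
python3 - <<'E'
from h import *
for c,(x,y,s) in dict(scene=(270,140,6)).items():
    im=vision.snapshot(c)[y:y+90,x:x+90,::-1]; cv2.imwrite(f"pics/{c}3.png",cv2.resize(im,None,fx=s,fy=s,interpolation=cv2.INTER_CUBIC))
E
```

```text
t: 8.1
ee_pos: [0.461, -0.0236, 0.14]
tool_rot: [3.141, 0.003, 3.085]
force: [-0.5, 0.8, -0.5]
finger_gap: 0.0098
t 8.1 pos [ 0.461  -0.0236  0.14  ] rot [3.141e+00 3.000e-03 3.085e+00] gap 0.0098 F [-0.5  0.8 -0.5] j [-0.54 -0.01  0.49  2.03  0.    1.11  1.47]
shift cm now-axes [-14.5   14.18   6.05] target-axes [-14.67  14.03   6.  ] turn [ 0.001  0.003 -0.011]
t: 9.1
ee_pos: [0.612, 0.1073, 0.1378]
tool_rot: [-3.141, -0.001, 3.093]
force: [-0.1, -1.0, -0.4]
finger_gap: 0.0099
t 9.1 pos [0.612  0.1073 0.1378] rot [-3.141e+00 -1.000e-03  3.093e+00] gap 0.0099 F [-0.1 -1.  -0.4] j [-0.59  0.35  0.43  1.66 -0.16  1.17  1.4 ]
shift cm now-axes [-0.2   0.27 11.73] target-axes [-0.19  0.26 11.73] turn [-0.001 -0.001 -0.003]
```

View pics/scene3.png

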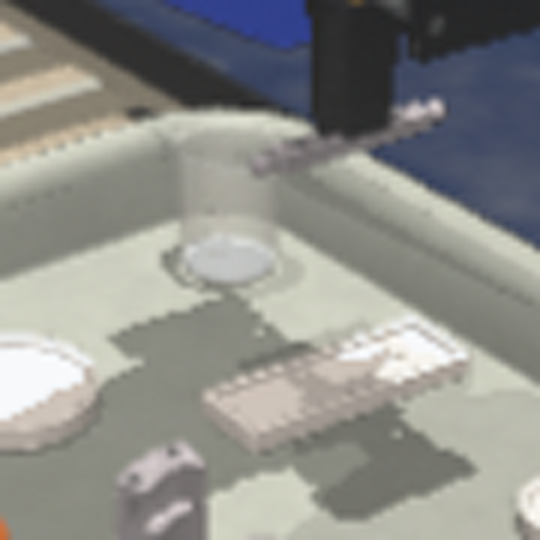

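```bash
python3 -m inch '[-0.2,0.27,1.5,0,0,0,0.5,0,0,2,0,0,0,0.5,0,0,2,0,0,0,0.5,0,0,2,0,0,0,0.5,0,0,1.2,0,0,0,0.5,0,0,0.6,0,0,0,0.5,0,0,0,0,0,0,0.5,0,0,0,0,0,0,0.5,0,0,0,0,0,0,0.5]'; python3 to.py 0.614 0.1098 0.020 3.096
```

```text
t: 10.05
ee_pos: [0.6155, 0.1107, 0.0466]
tool_rot: [3.141, 0.002, 3.094]
force: [-0.4, -0.0, -0.1]
finger_gap: 0.0094
t 10.05 pos [0.6155 0.1107 0.0466] rot [3.141e+00 2.000e-03 3.094e+00] gap 0.0094 F [-0.4 -0.  -0.1] j [-0.57  0.45  0.41  1.73 -0.21  1.    1.44]
shift cm now-axes [ 0.15 -0.1   2.66] target-axes [ 0.15 -0.09  2.66] turn [ 0.001  0.002 -0.002]
```

Run:
```python
from h import *
for c,(x,y,s) in dict(scene=(270,140,6)).items():
    im=vision.snapshot(c)[y:y+90,x:x+90,::-1]; cv2.imwrite(f"pics/{c}4.png",cv2.resize(im,None,fx=s,fy=s,interpolation=cv2.INTER_CUBIC))
```

```text
(no output)
```

View pics/scene4.png

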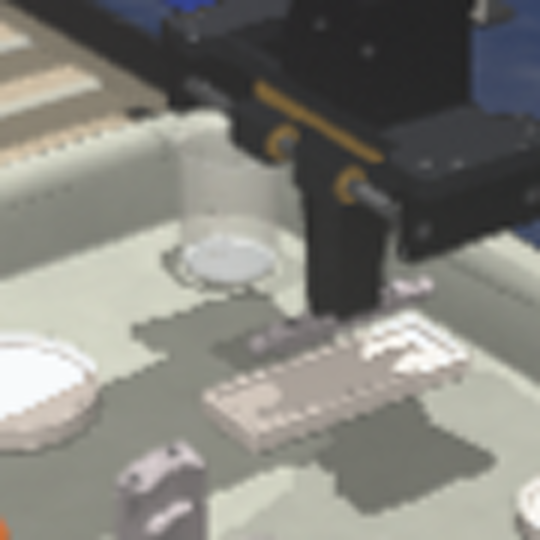

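```bash
python3 -m inch '[0.08,-0.06,0.7,0,0,0,0.5,0,0,0.7,0,0,0,0.5,0,0,0.5,0,0,0,0.5,0,0,0.3,0,0,0,0.5,0,0,0.2,0,0,0,0.5,0,0,0.1,0,0,0,0.5,0,0,0,0,0,0,0.5,0,0,0,0,0,0,0.5]'; python3 to.py 0.614 0.1098 0.0197 3.096
```

```text
t: 10.9
ee_pos: [0.6141, 0.11, 0.0208]
tool_rot: [3.142, 0.0, 3.094]
force: [0.5, 0.3, -0.2]
finger_gap: 0.0098
t 10.9 pos [0.6141 0.11   0.0208] rot [3.142 0.    3.094] gap 0.0098 F [ 0.5  0.3 -0.2] j [-0.56  0.48  0.4   1.75 -0.22  0.95  1.45]
shift cm now-axes [ 0.01 -0.02  0.11] target-axes [ 0.01 -0.02  0.11] turn [ 0.     0.    -0.002]
```

```bash
python3 -m inch '[0,0,0.1,0,0,0,0.5,0,0,0,0,0,0,0.5]'; python3 to.py 0.614 0.1098 0.0197 3.096; python3 -m inch '[0,0,0,0,0,0,1.4,0,0,0,0,0,0,2,0,0,0,0,0,0,3,0,0,0,0,0,0,3,0,0,-0.5,0,0,0,3,0,0,-1.5,0,0,0,3,0,0,-3,0,0,0,4,0,0,-3,0,0,0,4,0,0,-3,0,0,0,4]'; python3 to.py 0.4605 -0.0237 0.08 1.836
```

```text
t: 11.1
ee_pos: [0.6142, 0.1101, 0.0199]
tool_rot: [3.141, 0.0, 3.094]
force: [0.8, -0.1, 0.3]
finger_gap: 0.0096
t 11.1 pos [0.6142 0.1101 0.0199] rot [3.141 0.    3.094] gap 0.0096 F [ 0.8 -0.1  0.3] j [-0.56  0.48  0.4   1.75 -0.22  0.95  1.45]
shift cm now-axes [ 0.02 -0.03  0.02] target-axes [ 0.02 -0.03  0.02] turn [ 0.     0.    -0.002]
t: 12.0
ee_pos: [0.6141, 0.1098, 0.1322]
tool_rot: [3.141, 0.001, 3.093]
force: [1.1, 0.8, 0.2]
finger_gap: 0.0389
t 12.0 pos [0.6141 0.1098 0.1322] rot [3.141e+00 1.000e-03 3.093e+00] gap 0.0389 F [1.1 0.8 0.2] j [-0.59  0.36  0.43  1.66 -0.16  1.16  1.4 ]
shift cm now-axes [ 14.71 -14.08   5.2 ] target-axes [ -8.86 -18.33   5.22] turn [1.000e-03 1.000e-03 1.257e+00]
```

```bash
python3 -m inch '[1.4,-1.4,0,0,0,0.14,5,2.5,-2.4,0,0,0,0,5,2.5,-2.4,0,0,0,0,5,2.5,-2.4,0,0,0,0,5,2.5,-2.4,0,0,0,0,5,2,-2,0,0,0,0,5,0,0,0,0,0,0,5]'; python3 to.py 0.4605 -0.0237 0.10 1.80;  python3 - <<'E'
from h import *
for c,(x,y,s) in dict(top=(190,120,5),scene=(270,140,6)).items():
    im=vision.snapshot(c)[y:y+100,x:x+110,::-1]; cv2.imwrite(f"pics/{c}5.png",cv2.resize(im,None,fx=s,fy=s,interpolation=cv2.INTER_CUBIC))
E
```

```text
t: 12.7
ee_pos: [0.4576, 0.003, 0.1307]
tool_rot: [3.14, -0.0, 2.951]
force: [-0.2, -0.8, 0.5]
finger_gap: 0.0501
t 12.7 pos [0.4576 0.003  0.1307] rot [ 3.14  -0.     2.951] gap 0.0501 F [-0.2 -0.8  0.5] j [-0.61 -0.    0.51  2.05  0.    1.09  1.28]
shift cm now-axes [-0.79 -2.57  3.06] target-axes [-2.66 -0.32  3.07] turn [ 1.000e-03 -1.000e-03  1.151e+00]
```

View pics/scene5.png

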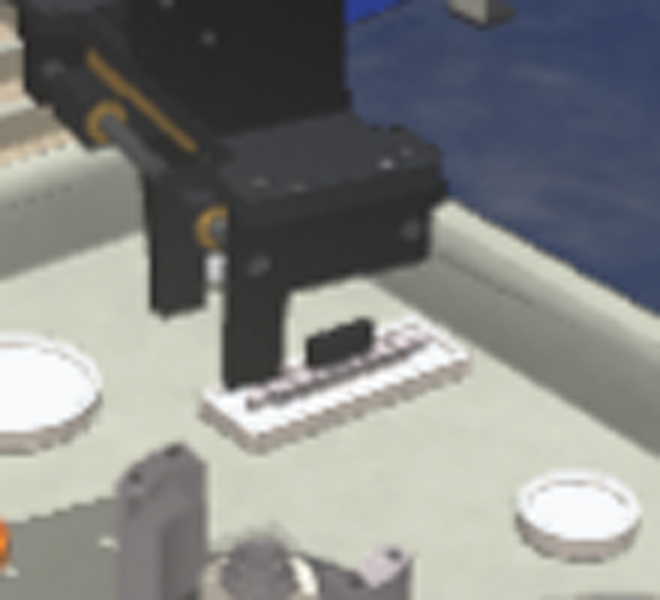

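View pics/top5.png

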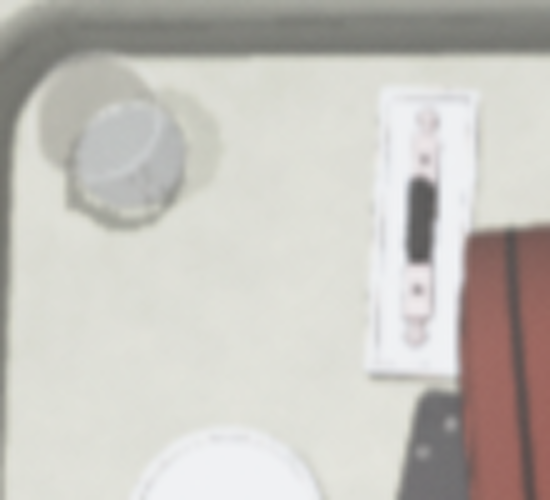

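The bar lies centred in the oblong dish, grip up, and the beaker hasn't moved. Next the small lens.

```bash
python3 -m inch '[-0.4,-1.3,0,0,0,0,5,-0.4,-1.27,0,0,0,0,5,0,0,0,0,0,0.144,5,0,0,0,0,0,0.144,5,0,0,0,0,0,0.144,5,0,0,0,0,0,0.144,5,0,0,0,0,0,0.144,5,0,0,0,0,0,0.144,5,0,0,0,0,0,0.144,5,0,0,0,0,0,0.143,5,0,0,1,0,0,0,5,0,0,2,0,0,0,5,0,0,1,0,0,0,5,0,0,0,0,0,0,5,0,0,0,0,0,0,5]'; python3 to.py 0.4605 -0.0237 0.045 1.80;  python3 - <<'E'
from h import *
for c,(x,y,s) in dict(scene=(270,180,6)).items():
    im=vision.snapshot(c)[y:y+100,x:x+110,::-1]; cv2.imwrite(f"pics/{c}6.png",cv2.resize(im,None,fx=s,fy=s,interpolation=cv2.INTER_CUBIC))
E
```

```text
t: 14.3
ee_pos: [0.463, -0.0216, 0.0897]
tool_rot: [-3.141, 0.0, 1.804]
force: [-1.2, 0.9, -0.3]
finger_gap: 0.0502
t 14.3 pos [ 0.463  -0.0216  0.0897] rot [-3.141  0.     1.804] gap 0.0502 F [-1.2  0.9 -0.3] j [-0.58  0.07  0.55  2.08 -0.04  1.    0.23]
shift cm now-axes [-0.15 -0.29  4.47] target-axes [-0.15 -0.29  4.47] turn [-0.001  0.     0.004]
```

View pics/scene6.png

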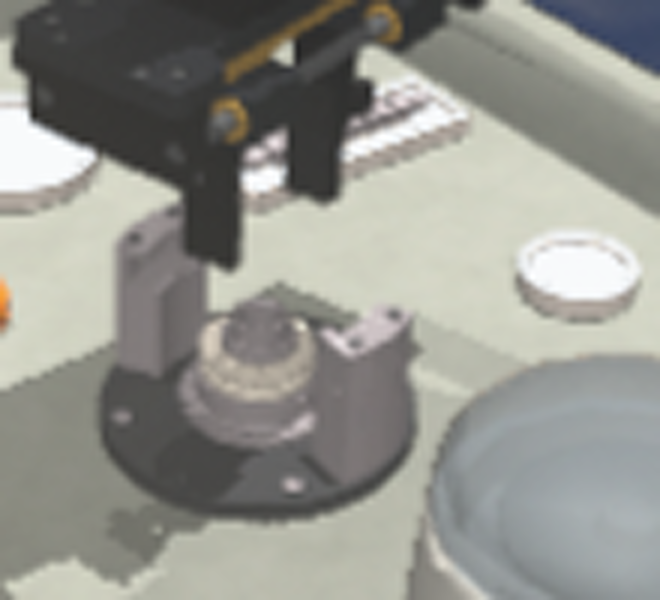

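```bash
python3 -m inch '[-0.1,-0.25,1,0,0,0,5,0,0,1.2,0,0,0,5,0,0,1,0,0,0,5,0,0,0.7,0,0,0,5,0,0,0.4,0,0,0,5,0,0,0,0,0,0,5,0,0,0,0,0,0,5,0,0,0,0,0,0,5]'; python3 to.py 0.4605 -0.0237 0.0448 1.80
```

```text
t: 15.15
ee_pos: [0.461, -0.0231, 0.047]
tool_rot: [3.141, 0.0, 1.803]
force: [0.6, -0.2, 0.5]
finger_gap: 0.05
t 15.15 pos [ 0.461  -0.0231  0.047 ] rot [3.141 0.    1.803] gap 0.05 F [ 0.6 -0.2  0.5] j [-0.56  0.13  0.55  2.13 -0.09  0.9   0.27]
shift cm now-axes [-0.05 -0.06  0.22] target-axes [-0.05 -0.06  0.22] turn [0.001 0.    0.003]
```

```bash
python3 -m inch '[-0.05,-0.06,0.21,0,0,0,5,0,0,0,0,0,0,4,0,0,0,0,0,0,3,0,0,0,0,0,0,2.5,0,0,0,0,0,0,1.9,0,0,0,0,0,0,1.8,0,0,0,0,0,0,1.8,0,0,0,0,0,0,1.8]' 20; python3 to.py 0.4605 -0.0237 0.0448 1.80
```

```text
t: 15.95
ee_pos: [0.4602, -0.0238, 0.0446]
tool_rot: [3.142, 0.0, 1.803]
force: [-0.3, -0.4, 0.3]
finger_gap: 0.0206
t 15.95 pos [ 0.4602 -0.0238  0.0446] rot [3.142 0.    1.803] gap 0.0206 F [-0.3 -0.4  0.3] j [-0.56  0.14  0.55  2.13 -0.09  0.89  0.28]
shift cm now-axes [-0.    0.03 -0.02] target-axes [-0.    0.03 -0.02] turn [0.    0.    0.003]
```

```bash
python3 -m inch '[0,0,0,0,0,0,1.6,0,0,-0.3,0,0,0,1.6,0,0,-0.7,0,0,0,1.6,0,0,-1.5,0,0,0,1.6,0,0,-2,0,0,0,1.6,0,0,-2,0,0,0,1.6,0,0,-1.5,0,0,0,1.6,0,0,0,0,0,0,1.6,0,0,0,0,0,0,1.6]' 30; python3 to.py 0.627 -0.0338 0.08 1.80;  python3 - <<'E'
from h import *
for c,(x,y,s) in dict(scene=(270,180,6)).items():
    im=vision.snapshot(c)[y:y+100,x:x+110,::-1]; cv2.imwrite(f"pics/{c}7.png",cv2.resize(im,None,fx=s,fy=s,interpolation=cv2.INTER_CUBIC))
E
```

```text
t: 16.85
ee_pos: [0.4602, -0.0237, 0.1246]
tool_rot: [3.141, -0.0, 1.803]
force: [-0.2, -0.1, -0.1]
finger_gap: 0.0204
t 16.85 pos [ 0.4602 -0.0237  0.1246] rot [ 3.141 -0.     1.803] gap 0.0204 F [-0.2 -0.1 -0.1] j [-0.59  0.01  0.55  2.05 -0.01  1.08  0.2 ]
shift cm now-axes [-4.82 16.    4.47] target-axes [-4.77 16.02  4.46] turn [ 0.001 -0.     0.003]
```

View pics/scene7.png

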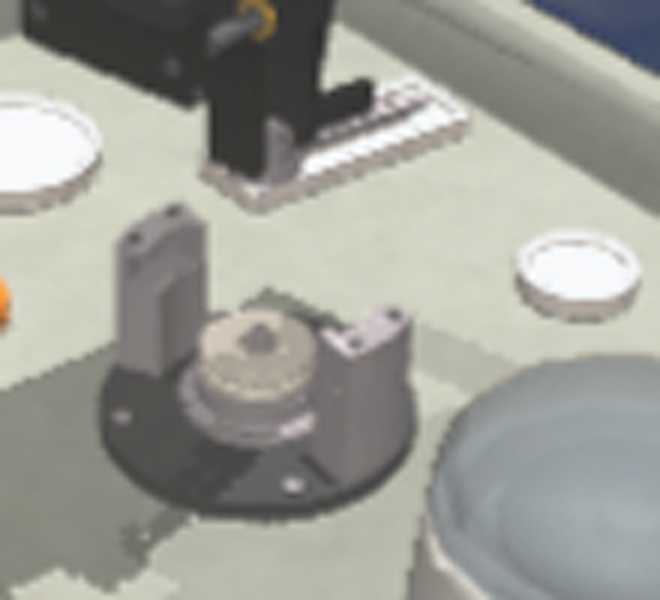

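The insulator is now exposed on the jig at (258,345) in the crop. The lens in the fingers looks tilted, so I'll look closer.

Run:
```python
from h import *
im=vision.snapshot("scene")[150:220,280:350,::-1]; cv2.imwrite("pics/s8.png",cv2.resize(im,None,fx=8,fy=8,interpolation=cv2.INTER_CUBIC))
print(proj('scene',[[.4602,-.0237,.1246],[.4602,-.0237,.118],[.475,-.0237,.118],[.4602,-.0387,.118]]))
```

```text
[[312.91923795 204.4658664 ]
 [312.84687337 207.02003513]
 [318.07303323 204.92391504]
 [317.13486614 209.97159676]]
```

View pics/s8.png

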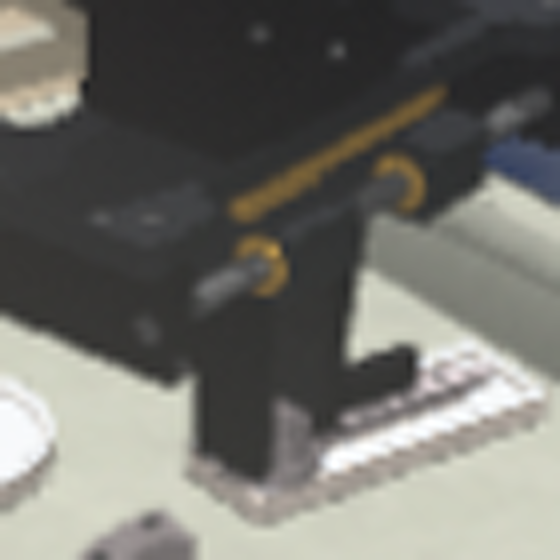

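The visible lens edge (right edge at x≈318 in the crop) matches the projection for an upright lens, so it isn't tilted. Carrying it to the small dish with the jaws turned along world y, clear of the far wall.

```bash
python3 -m inch '[-0.5,1.6,0,0,0,0,1.6,-0.9,2.9,0,0,0,0,1.6,-0.9,2.9,0,0,0,0,1.6,-0.9,2.9,0,0,0,0,1.6,-0.9,2.9,0,0,0,0,1.6,-0.7,2.8,0,0,0,0,1.6,0,0,0,0,0,-0.1,1.6,0,0,0,0,0,-0.14,1.6,0,0,0,0,0,-0.14,1.6,0,0,0,0,0,-0.14,1.6,0,0,0,0,0,-0.14,1.6,0,0,0,0,0,-0.14,1.6,0,0,0,0,0,-0.14,1.6,0,0,0,0,0,-0.14,1.6,0,0,0,0,0,-0.14,1.6,0,0,0,0,0,-0.11,1.6,0,0,0,0,0,0,1.6]'; python3 to.py 0.627 -0.0338 0.0148 3.1416
python3 - <<'E'
from h import *
im=vision.snapshot("scene")[170:240,320:390,::-1]; cv2.imwrite("pics/s9.png",cv2.resize(im,None,fx=8,fy=8,interpolation=cv2.INTER_CUBIC))
E
```

```text
t: 18.65
ee_pos: [0.6263, -0.0339, 0.1233]
tool_rot: [-3.141, -0.002, 3.134]
force: [-0.3, -0.2, -1.1]
finger_gap: 0.0202
t 18.65 pos [ 0.6263 -0.0339  0.1233] rot [-3.141e+00 -2.000e-03  3.134e+00] gap 0.0202 F [-0.3 -0.2 -1.1] j [-0.28  0.37  0.33  1.66 -0.13  1.14  1.65]
shift cm now-axes [-9.000e-02  1.000e-02  1.085e+01] target-axes [-7.000e-02  1.000e-02  1.085e+01] turn [-0.    -0.002 -0.007]
```

View pics/s9.png

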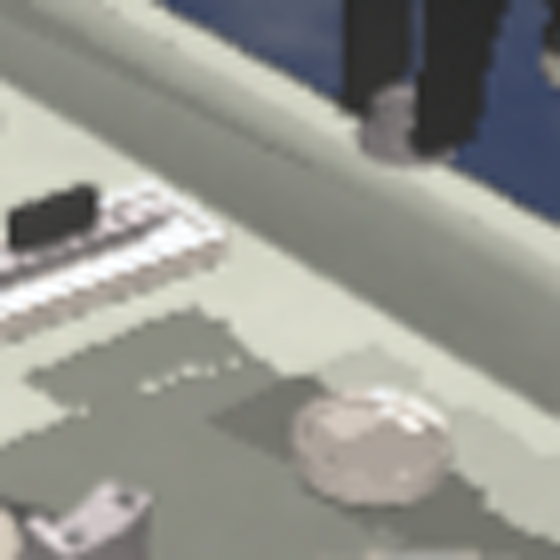

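Lens is upright. Lowering.

```bash
python3 -m inch '[-0.05,0,1.5,0,0,0,1.6,0,0,2,0,0,0,1.6,0,0,2,0,0,0,1.6,0,0,2,0,0,0,1.6,0,0,1,0,0,0,1.6,0,0,0.6,0,0,0,1.6,0,0,0.4,0,0,0,1.6,0,0,0.2,0,0,0,1.6,0,0,0.2,0,0,0,1.6,0,0,0,0,0,0,1.6,0,0,0,0,0,0,1.6,0,0,0,0,0,0,1.6]'; python3 to.py 0.627 -0.0338 0.0148 3.1416
python3 - <<'E'
from h import *
im=vision.snapshot("scene")[170:240,320:390,::-1]; cv2.imwrite("pics/s10.png",cv2.resize(im,None,fx=8,fy=8,interpolation=cv2.INTER_CUBIC))
E
```

```text
t: 19.9
ee_pos: [0.6276, -0.0337, 0.0259]
tool_rot: [3.142, 0.001, 3.133]
force: [-0.4, -0.2, -0.2]
finger_gap: 0.0202
t 19.9 pos [ 0.6276 -0.0337  0.0259] rot [3.142e+00 1.000e-03 3.133e+00] gap 0.0202 F [-0.4 -0.2 -0.2] j [-0.26  0.47  0.31  1.73 -0.17  0.96  1.67]
shift cm now-axes [ 0.06 -0.01  1.11] target-axes [ 0.06 -0.01  1.11] turn [ 0.     0.001 -0.009]
```

View pics/s10.png

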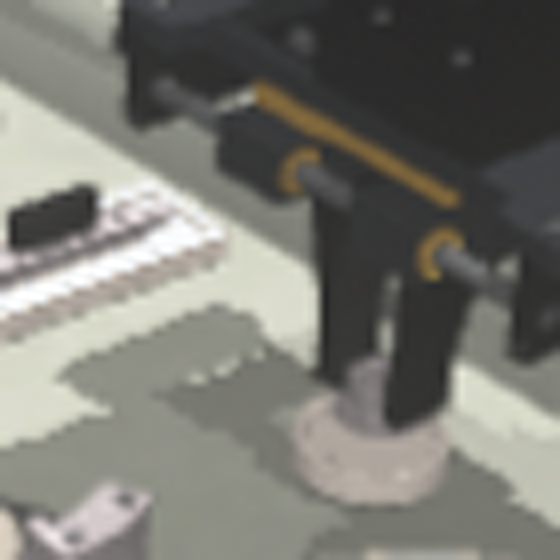

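```bash
python3 -m inch '[0.04,0,0.5,0,0,0,1.6,0,0,0.3,0,0,0,1.6,0,0,0.2,0,0,0,1.6,0,0,0,0,0,0,1.6,0,0,0,0,0,0,1.6]'; python3 to.py 0.627 -0.0338 0.0148 3.1416
```

```text
t: 20.45
ee_pos: [0.627, -0.0337, 0.0155]
tool_rot: [-3.142, -0.0, 3.133]
force: [-0.1, 0.2, -0.5]
finger_gap: 0.0202
t 20.45 pos [ 0.627  -0.0337  0.0155] rot [-3.142 -0.     3.133] gap 0.0202 F [-0.1  0.2 -0.5] j [-0.26  0.48  0.3   1.74 -0.17  0.95  1.68]
shift cm now-axes [-0.   -0.01  0.07] target-axes [-0.   -0.01  0.07] turn [-0.    -0.    -0.009]
```

```bash
python3 -m inch '[0,0,0.07,0,0,0,1.6,0,0,0,0,0,0,1.6,0,0,0,0,0,0,2.4,0,0,0,0,0,0,3,0,0,0,0,0,0,3.4,0,0,0,0,0,0,3.4,0,0,-0.5,0,0,0,3.4,0,0,-1.5,0,0,0,4,0,0,-3,0,0,0,6,0,0,-3,0,0,0,6,0,0,-2,0,0,0,6,0,0,0,0,0,0,6]'; python3 to.py 0.4605 -0.0237 0.08 3.1416
python3 - <<'E'
from h import *
im=vision.snapshot("scene")[170:240,320:390,::-1]; cv2.imwrite("pics/s11.png",cv2.resize(im,None,fx=8,fy=8,interpolation=cv2.INTER_CUBIC))
E
```

```text
t: 21.65
ee_pos: [0.6293, -0.0339, 0.1197]
tool_rot: [3.141, 0.007, 3.133]
force: [0.1, -1.0, -0.3]
finger_gap: 0.0581
t 21.65 pos [ 0.6293 -0.0339  0.1197] rot [3.141 0.007 3.133] gap 0.0581 F [ 0.1 -1.  -0.3] j [-0.28  0.37  0.33  1.66 -0.13  1.13  1.65]
shift cm now-axes [16.92  0.87  3.86] target-axes [16.88  1.02  3.97] turn [ 0.     0.007 -0.009]
```

View pics/s11.png

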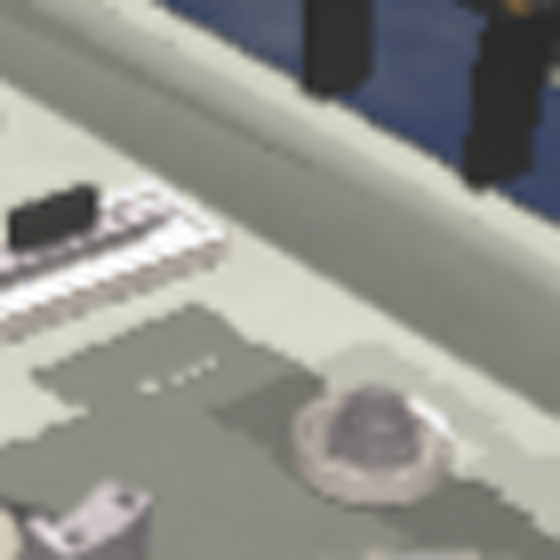

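Small lens sits flat and centred (crop 372,440). Now the insulator.

```bash
python3 -m inch '[1.5,0.1,0,0,0,0,6.5,3,0.16,0,0,0,0,6.5,3,0.16,0,0,0,0,6.5,3,0.16,0,0,0,0,6.5,3,0.16,0,0,0,0,6.5,2.3,0.13,0,0,0,0,6.5,1.1,0,0,0,0,0,6.5,0,0,0,0,0,0.14,6.5,0,0,0,0,0,0.14,6.5,0,0,0,0,0,0.14,6.5,0,0,0,0,0,0.14,6.5,0,0,0,0,0,0.14,6.5,0,0,0,0,0,0.14,6.5,0,0,0,0,0,0.14,6.5,0,0,0,0,0,0.14,6.5,0,0,0,0,0,0.14,6.5,0,0,0,0,0,0.073,6.5,0,0,0,0,0,0,6.5]'; python3 to.py 0.4605 -0.0237 0.0278 1.80
```

```text
t: 23.5
ee_pos: [0.4583, -0.0236, 0.1147]
tool_rot: [-3.141, 0.0, 1.799]
force: [0.5, -0.1, 0.5]
finger_gap: 0.065
t 23.5 pos [ 0.4583 -0.0236  0.1147] rot [-3.141  0.     1.799] gap 0.065 F [ 0.5 -0.1  0.5] j [-0.38  0.03  0.34  2.06 -0.01  1.06  0.19]
shift cm now-axes [-0.06  0.21  8.69] target-axes [-0.06  0.21  8.69] turn [-0.     0.    -0.001]
```

```bash
python3 -m inch '[-0.06,0.2,1,0,0,0,6.5,0,0,1.5,0,0,0,6.5,0,0,1.5,0,0,0,6.5,0,0,1.2,0,0,0,6.5,0,0,1,0,0,0,6.5,0,0,0.8,0,0,0,6.5,0,0,0.6,0,0,0,6.5,0,0,0.5,0,0,0,6.5,0,0,0,0,0,0,6.5,0,0,0,0,0,0,6.5,0,0,0,0,0,0,6.5]'; python3 to.py 0.4605 -0.0237 0.0278 1.80
python3 - <<'E'
from h import *
im=vision.snapshot("scene")[190:280,270:360,::-1]; cv2.imwrite("pics/s12.png",cv2.resize(im,None,fx=6,fy=6,interpolation=cv2.INTER_CUBIC))
E
```

```text
t: 24.6
ee_pos: [0.4605, -0.0236, 0.0342]
tool_rot: [3.141, 0.0, 1.8]
force: [-0.1, -0.1, -0.9]
finger_gap: 0.0651
t 24.6 pos [ 0.4605 -0.0236  0.0342] rot [3.141 0.    1.8  ] gap 0.0651 F [-0.1 -0.1 -0.9] j [-0.36  0.15  0.34  2.13 -0.06  0.87  0.24]
shift cm now-axes [-0.01 -0.    0.64] target-axes [-0.01 -0.    0.64] turn [ 0.001  0.    -0.   ]
```

View pics/s12.png

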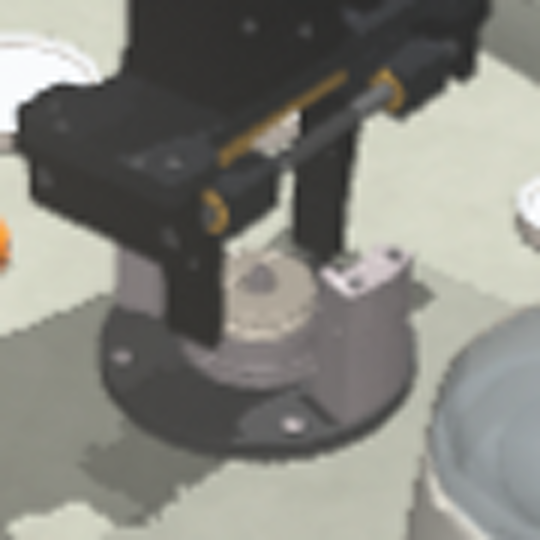

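```bash
python3 -m inch '[0,0,0.3,0,0,0,6.5,0,0,0.3,0,0,0,6.5,0,0,0,0,0,0,6,0,0,0,0,0,0,5.2,0,0,0,0,0,0,4.6,0,0,0,0,0,0,4.2,0,0,0,0,0,0,4,0,0,0,0,0,0,3.8,0,0,0,0,0,0,3.8]' 20; python3 to.py 0.4605 -0.0237 0.0278 1.80
```

```text
t: 25.55
ee_pos: [0.4603, -0.0236, 0.0279]
tool_rot: [3.141, 0.0, 1.8]
force: [0.0, 0.4, 0.5]
finger_gap: 0.0427
t 25.55 pos [ 0.4603 -0.0236  0.0279] rot [3.141 0.    1.8  ] gap 0.0427 F [0.  0.4 0.5] j [-0.36  0.16  0.34  2.14 -0.07  0.86  0.25]
shift cm now-axes [-0.01  0.02  0.01] target-axes [-0.01  0.02  0.01] turn [ 0.  0. -0.]
```

```bash
python3 -m inch '[0,0,0,0,0,0,3.8,0,0,-0.3,0,0,0,3.8,0,0,-0.7,0,0,0,3.8,0,0,-1.5,0,0,0,3.8,0,0,-2,0,0,0,3.8,0,0,-2,0,0,0,3.8,0,0,-2,0,0,0,3.8,0,0,-1,0,0,0,3.8,0,0,0,0,0,0,3.8,0,0,0,0,0,0,3.8]' 30; python3 to.py 0.647 -0.1617 0.0158 1.8
python3 - <<'E'
from h import *
im=vision.snapshot("scene")[170:270,270:370,::-1]; cv2.imwrite("pics/s13.png",cv2.resize(im,None,fx=6,fy=6,interpolation=cv2.INTER_CUBIC))
E
```

```text
t: 26.55
ee_pos: [0.4599, -0.0236, 0.1224]
tool_rot: [-3.141, -0.0, 1.8]
force: [0.3, -0.3, -1.3]
finger_gap: 0.0427
t 26.55 pos [ 0.4599 -0.0236  0.1224] rot [-3.141 -0.     1.8  ] gap 0.0427 F [ 0.3 -0.3 -1.3] j [-0.38  0.02  0.34  2.05 -0.01  1.07  0.19]
shift cm now-axes [-17.7   15.09  10.65] target-axes [-17.7   15.09  10.66] turn [-0. -0. -0.]
```

View pics/s13.png

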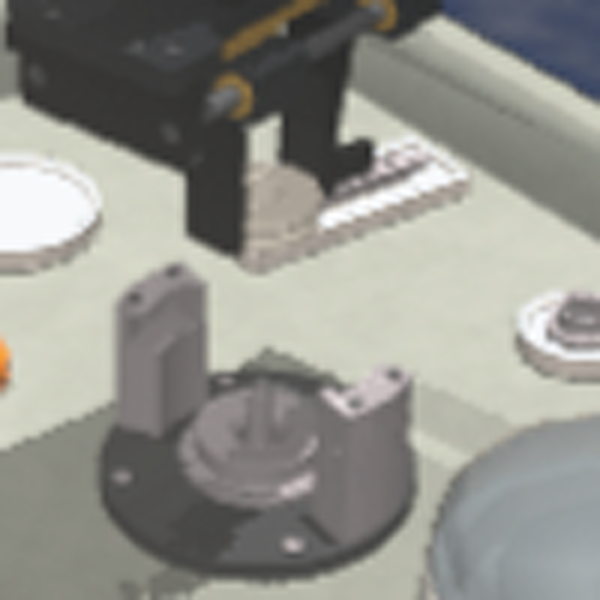

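The insulator is level, but its grip leaves the tips only 1.9 mm above its underside. They would hit the medium dish's rim, so I'll set it back on the post and regrip higher.

```bash
python3 -m inch '[0,0,1.5,0,0,0,3.8,0,0,2,0,0,0,3.8,0,0,2,0,0,0,3.8,0,0,1.5,0,0,0,3.8,0,0,1,0,0,0,3.8,0,0,0.8,0,0,0,3.8,0,0,0.3,0,0,0,3.8,0,0,0,0,0,0,3.8,0,0,0,0,0,0,3.8,0,0,0,0,0,0,3.8]'; python3 to.py 0.4605 -0.0237 0.0279 1.80
```

```text
t: 27.6
ee_pos: [0.4606, -0.0236, 0.0324]
tool_rot: [3.141, 0.0, 1.8]
force: [-0.3, -0.4, -0.7]
finger_gap: 0.0427
t 27.6 pos [ 0.4606 -0.0236  0.0324] rot [3.141 0.    1.8  ] gap 0.0427 F [-0.3 -0.4 -0.7] j [-0.36  0.15  0.34  2.13 -0.07  0.87  0.25]
shift cm now-axes [-0.01 -0.02  0.45] target-axes [-0.01 -0.02  0.45] turn [ 0.001  0.    -0.   ]
```

```bash
python3 -m inch '[0,0,0.3,0,0,0,3.8,0,0,0.13,0,0,0,3.8,0,0,0,0,0,0,3.8,0,0,0,0,0,0,4.6,0,0,0,0,0,0,4.8,0,0,0,0,0,0,4.8,0,0,-0.37,0,0,0,4.8,0,0,0,0,0,0,4.8,0,0,0,0,0,0,4.8]'; python3 to.py 0.4605 -0.0237 0.0318 1.80
```

```text
t: 28.5
ee_pos: [0.4603, -0.0236, 0.0314]
tool_rot: [3.141, 0.0, 1.8]
force: [0.8, -0.9, -0.7]
finger_gap: 0.048
t 28.5 pos [ 0.4603 -0.0236  0.0314] rot [3.141 0.    1.8  ] gap 0.048 F [ 0.8 -0.9 -0.7] j [-0.36  0.15  0.34  2.13 -0.07  0.86  0.25]
shift cm now-axes [-0.01  0.02 -0.04] target-axes [-0.01  0.02 -0.04] turn [ 0.  0. -0.]
```

```bash
python3 -m inch '[0,0,-0.04,0,0,0,4.8,0,0,0,0,0,0,4.4,0,0,0,0,0,0,4,0,0,0,0,0,0,3.8,0,0,0,0,0,0,3.8,0,0,0,0,0,0,3.8]' 20; python3 to.py 0.4605 -0.0237 0.0318 1.80;python3 -m inch '[0,0,0,0,0,0,3.8,0,0,-0.3,0,0,0,3.8,0,0,-0.7,0,0,0,3.8,0,0,-1.5,0,0,0,3.8,0,0,-2,0,0,0,3.8,0,0,-2,0,0,0,3.8,0,0,-2,0,0,0,3.8,0,0,-1,0,0,0,3.8,0,0,0,0,0,0,3.8,0,0,0,0,0,0,3.8]' 30; python3 to.py 0.647 -0.1617 0.0138 1.8
python3 - <<'E'
from h import *
im=vision.snapshot("scene")[170:270,270:370,::-1]; cv2.imwrite("pics/s14.png",cv2.resize(im,None,fx=6,fy=6,interpolation=cv2.INTER_CUBIC))
E
```

```text
t: 29.1
ee_pos: [0.4602, -0.0236, 0.0317]
tool_rot: [-3.142, 0.0, 1.8]
force: [0.0, 0.9, 0.1]
finger_gap: 0.0424
t 29.1 pos [ 0.4602 -0.0236  0.0317] rot [-3.142  0.     1.8  ] gap 0.0424 F [0.  0.9 0.1] j [-0.36  0.15  0.34  2.13 -0.07  0.87  0.25]
shift cm now-axes [-0.01  0.03 -0.01] target-axes [-0.01  0.03 -0.01] turn [-0.  0. -0.]
t: 30.1
ee_pos: [0.4599, -0.0236, 0.1262]
tool_rot: [-3.141, -0.0, 1.8]
force: [0.2, -0.2, -0.6]
finger_gap: 0.0419
t 30.1 pos [ 0.4599 -0.0236  0.1262] rot [-3.141 -0.     1.8  ] gap 0.0419 F [ 0.2 -0.2 -0.6] j [-0.38  0.02  0.34  2.04 -0.01  1.08  0.19]
shift cm now-axes [-17.7   15.09  11.23] target-axes [-17.7   15.08  11.24] turn [-0. -0. -0.]
```

View pics/s14.png

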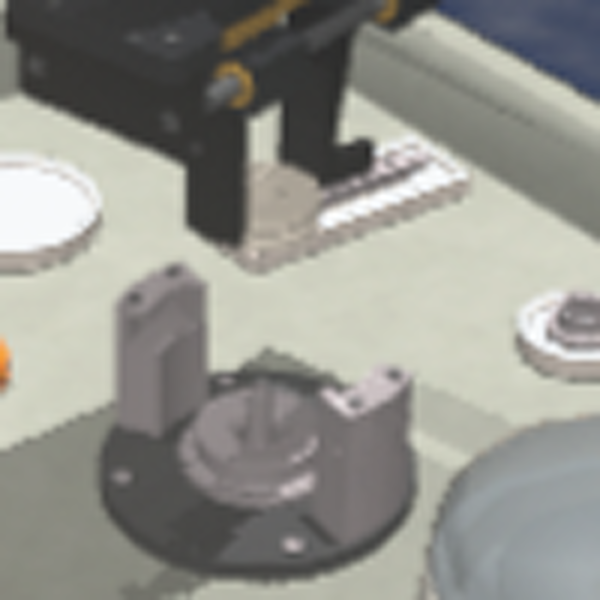

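```bash
python3 -m inch '[-1.2,1.1,0,0,0,0,3.8,-2.6,2.2,0,0,0,0,3.8,-2.6,2.2,0,0,0,0,3.8,-2.6,2.2,0,0,0,0,3.8,-2.6,2.2,0,0,0,0,3.8,-2.6,2.2,0,0,0,0,3.8,-2.3,2,0,0,0,0,3.8,-1.2,1,0,0,0,0,3.8,0,0,0,0,0,-0.1,3.8,0,0,0,0,0,-0.14,3.8,0,0,0,0,0,-0.14,3.8,0,0,0,0,0,-0.14,3.8,0,0,0,0,0,-0.14,3.8,0,0,0,0,0,-0.14,3.8,0,0,0,0,0,-0.14,3.8,0,0,0,0,0,-0.14,3.8,0,0,0,0,0,-0.14,3.8,0,0,0,0,0,-0.12,3.8,0,0,0,0,0,0,3.8]'; python3 to.py 0.6468 -0.1617 0.0138 3.1416
```

```text
t: 32.05
ee_pos: [0.6467, -0.1618, 0.1251]
tool_rot: [3.141, -0.002, 3.141]
force: [0.5, -0.9, -0.7]
finger_gap: 0.0421
t 32.05 pos [ 0.6467 -0.1618  0.1251] rot [ 3.141e+00 -2.000e-03  3.141e+00] gap 0.0421 F [ 0.5 -0.9 -0.7] j [ 0.04  0.43  0.19  1.54 -0.08  1.18  1.81]
shift cm now-axes [-3.000e-02  1.000e-02  1.113e+01] target-axes [-1.000e-02  1.000e-02  1.113e+01] turn [ 0.    -0.002 -0.   ]
```

```bash
python3 -m inch '[0,0,1.5,0,0,0,3.8,0,0,2,0,0,0,3.8,0,0,2,0,0,0,3.8,0,0,1.8,0,0,0,3.8,0,0,1,0,0,0,3.8,0,0,0.7,0,0,0,3.8,0,0,0.5,0,0,0,3.8,0,0,0.4,0,0,0,3.8,0,0,0,0,0,0,3.8,0,0,0,0,0,0,3.8,0,0,0,0,0,0,3.8]'; python3 to.py 0.6468 -0.1617 0.0138 3.1416
python3 - <<'E'
from h import *
im=vision.snapshot("scene")[190:270,370:450,::-1]; cv2.imwrite("pics/s15.png",cv2.resize(im,None,fx=7,fy=7,interpolation=cv2.INTER_CUBIC))
E
```

```text
t: 33.15
ee_pos: [0.6478, -0.1618, 0.0283]
tool_rot: [-3.141, 0.001, 3.14]
force: [0.5, 0.6, 0.1]
finger_gap: 0.0422
t 33.15 pos [ 0.6478 -0.1618  0.0283] rot [-3.141e+00  1.000e-03  3.140e+00] gap 0.0422 F [0.5 0.6 0.1] j [ 0.05  0.53  0.17  1.62 -0.1   1.    1.82]
shift cm now-axes [0.1  0.01 1.45] target-axes [0.1  0.01 1.45] turn [-0.     0.001 -0.002]
```

View pics/s15.png

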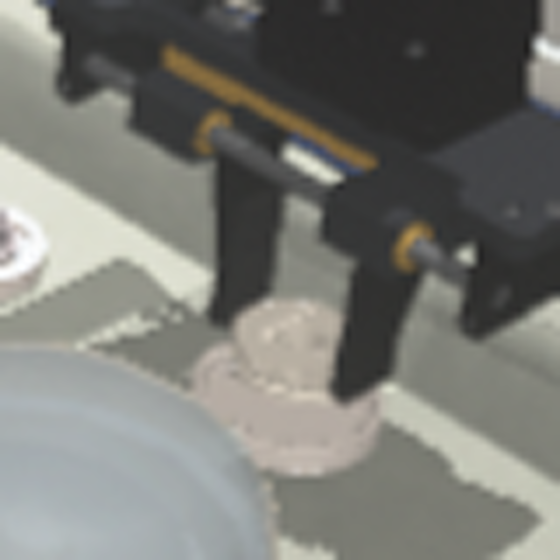

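Insulator level above the medium dish and centred. Lowering the last 14 mm.

```bash
python3 -m inch '[0.06,0,0.5,0,0,0,3.8,0,0,0.4,0,0,0,3.8,0,0,0.3,0,0,0,3.8,0,0,0.15,0,0,0,3.8,0,0,0,0,0,0,3.8,0,0,0,0,0,0,3.8]'; python3 to.py 0.6468 -0.1617 0.0138 3.1416
```

```text
t: 33.8
ee_pos: [0.6469, -0.1618, 0.0141]
tool_rot: [-3.141, 0.0, 3.14]
force: [0.0, -0.3, -0.1]
finger_gap: 0.0424
t 33.8 pos [ 0.6469 -0.1618  0.0141] rot [-3.141  0.     3.14 ] gap 0.0424 F [ 0.  -0.3 -0.1] j [ 0.05  0.54  0.17  1.63 -0.11  0.98  1.82]
shift cm now-axes [0.01 0.01 0.03] target-axes [0.01 0.01 0.03] turn [-0.     0.    -0.002]
```

```bash
python3 -m inch '[0,0,0.02,0,0,0,3.8,0,0,0,0,0,0,4.6,0,0,0,0,0,0,5.2,0,0,0,0,0,0,5.4,0,0,0,0,0,0,5.4,0,0,-0.5,0,0,0,5.4,0,0,-1.5,0,0,0,5.4,0,0,-3,0,0,0,6.5,0,0,-3,0,0,0,7.5,0,0,-2,0,0,0,7.5,0,0,0,0,0,0,7.5]'; python3 to.py 0.4605 -0.0237 0.08 3.1416
python3 - <<'E'
from h import *
im=vision.snapshot("scene")[190:270,370:450,::-1]; cv2.imwrite("pics/s16.png",cv2.resize(im,None,fx=7,fy=7,interpolation=cv2.INTER_CUBIC))
E
```

```text
t: 34.9
ee_pos: [0.6491, -0.1624, 0.1192]
tool_rot: [-3.14, 0.007, 3.139]
force: [0.4, 0.1, -0.8]
finger_gap: 0.073
t 34.9 pos [ 0.6491 -0.1624  0.1192] rot [-3.14   0.007  3.139] gap 0.073 F [ 0.4  0.1 -0.8] j [ 0.04  0.44  0.19  1.55 -0.09  1.16  1.81]
shift cm now-axes [18.92 13.84  3.78] target-axes [18.86 13.87  3.92] turn [-0.001  0.007 -0.002]
```

View pics/s16.png

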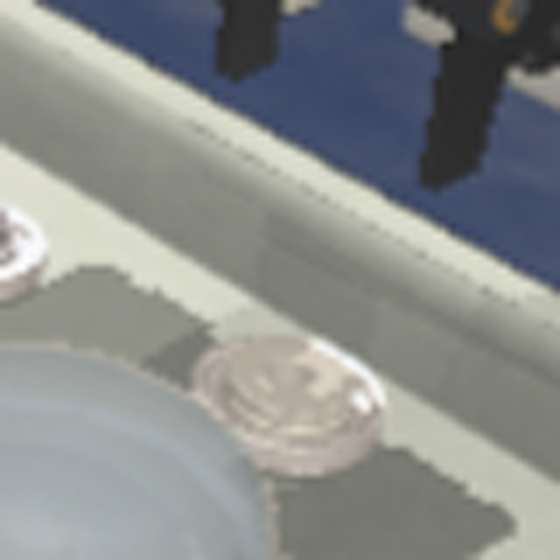

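Insulator lies flat and centred. Now the large lens.

```bash
python3 -m inch '[1.3,1,0,0,0,0,7.5,2.8,2,0,0,0,0,7.5,2.8,2,0,0,0,0,7.5,2.8,2,0,0,0,0,7.5,2.8,2,0,0,0,0,7.5,2.8,2,0,0,0,0,7.5,2.2,1.8,0,0,0,0,7.5,1.4,1,0,0,0,0,7.5,0,0,0,0,0,0.14,7.5,0,0,0,0,0,0.14,7.5,0,0,0,0,0,0.14,7.5,0,0,0,0,0,0.14,7.5,0,0,0,0,0,0.14,7.5,0,0,0,0,0,0.14,7.5,0,0,0,0,0,0.14,7.5,0,0,0,0,0,0.14,7.5,0,0,0,0,0,0.14,7.5,0,0,0,0,0,0.08,7.5]'; python3 to.py 0.4605 -0.0237 0.0168 1.80
```

```text
t: 36.75
ee_pos: [0.4575, -0.0234, 0.1136]
tool_rot: [-3.141, -0.0, 1.794]
force: [0.0, -0.2, -0.2]
finger_gap: 0.075
t 36.75 pos [ 0.4575 -0.0234  0.1136] rot [-3.141 -0.     1.794] gap 0.075 F [ 0.  -0.2 -0.2] j [-0.17  0.03  0.13  2.05 -0.    1.06  0.18]
shift cm now-axes [-0.09  0.3   9.68] target-axes [-0.09  0.29  9.68] turn [-0.001 -0.    -0.006]
```

```bash
python3 -m inch '[-0.09,0.28,1,0,0,0,7.5,0,0,1.5,0,0,0,7.5,0,0,1.5,0,0,0,7.5,0,0,1.5,0,0,0,7.5,0,0,1.2,0,0,0,7.5,0,0,1,0,0,0,7.5,0,0,0.6,0,0,0,7.5,0,0,0.4,0,0,0,7.5,0,0,0,0,0,0,7.5,0,0,0,0,0,0,7.5,0,0,0,0,0,0,7.5]'; python3 to.py 0.4605 -0.0237 0.0168 1.80
python3 - <<'E'
from h import *
im=vision.snapshot("scene")[190:280,270:360,::-1]; cv2.imwrite("pics/s17.png",cv2.resize(im,None,fx=6,fy=6,interpolation=cv2.INTER_CUBIC))
E
```

```text
t: 37.85
ee_pos: [0.4614, -0.0236, 0.0274]
tool_rot: [3.141, 0.0, 1.8]
force: [0.1, 0.1, 0.5]
finger_gap: 0.075
t 37.85 pos [ 0.4614 -0.0236  0.0274] rot [3.141 0.    1.8  ] gap 0.075 F [0.1 0.1 0.5] j [-0.16  0.16  0.13  2.12 -0.03  0.86  0.21]
shift cm now-axes [ 0.01 -0.09  1.06] target-axes [ 0.01 -0.09  1.06] turn [ 0.001  0.    -0.   ]
```

View pics/s17.png

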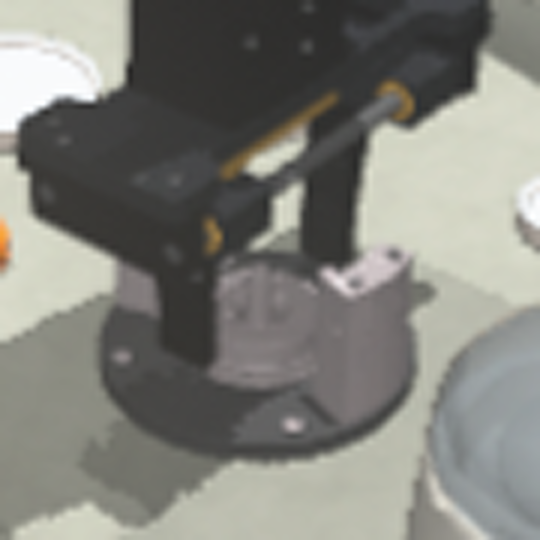

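```bash
python3 -m inch '[0,-0.05,0.4,0,0,0,7.5,0,0,0.35,0,0,0,7.5,0,0,0.25,0,0,0,7.5,0,0,0,0,0,0,7.2,0,0,0,0,0,0,7,0,0,0,0,0,0,7]'; python3 to.py 0.4605 -0.0237 0.0168 1.80
```

```text
t: 38.5
ee_pos: [0.4606, -0.0238, 0.017]
tool_rot: [3.142, 0.0, 1.8]
force: [-0.3, -0.7, -0.3]
finger_gap: 0.0707
t 38.5 pos [ 0.4606 -0.0238  0.017 ] rot [3.142 0.    1.8  ] gap 0.0707 F [-0.3 -0.7 -0.3] j [-0.16  0.18  0.13  2.13 -0.03  0.83  0.21]
shift cm now-axes [ 0.01 -0.    0.02] target-axes [ 0.01 -0.    0.02] turn [ 0.  0. -0.]
```

```bash
python3 -m inch '[0,0,0.02,0,0,0,6,0,0,0,0,0,0,5.4,0,0,0,0,0,0,5,0,0,0,0,0,0,4.6,0,0,0,0,0,0,4.4,0,0,0,0,0,0,4.4,0,0,0,0,0,0,4.4]' 25; python3 to.py 0.4605 -0.0237 0.0168 1.80; python3 -m inch '[0,0,0,0,0,0,4.2,0,0,-0.3,0,0,0,4.2,0,0,-0.6,0,0,0,4.2,0,0,-1.2,0,0,0,4.2,0,0,-1.8,0,0,0,4.2,0,0,-1.8,0,0,0,4.2,0,0,-1.8,0,0,0,4.2,0,0,-1.8,0,0,0,4.2,0,0,-0.8,0,0,0,4.2,0,0,0,0,0,0,4.2,0,0,0,0,0,0,4.2]' 45; python3 to.py 0.4873 0.1917 0.0148 1.8
python3 - <<'E'
from h import *
im=vision.snapshot("scene")[170:270,270:370,::-1]; cv2.imwrite("pics/s18.png",cv2.resize(im,None,fx=6,fy=6,interpolation=cv2.INTER_CUBIC))
E
```

```text
t: 39.2
ee_pos: [0.4607, -0.0237, 0.0168]
tool_rot: [3.141, 0.0, 1.8]
force: [0.5, 0.9, 0.7]
finger_gap: 0.0486
t 39.2 pos [ 0.4607 -0.0237  0.0168] rot [3.141 0.    1.8  ] gap 0.0486 F [0.5 0.9 0.7] j [-0.16  0.18  0.13  2.13 -0.03  0.83  0.21]
shift cm now-axes [ 0.01 -0.02  0.  ] target-axes [ 0.01 -0.02  0.  ] turn [ 0.  0. -0.]
t: 40.3
ee_pos: [0.4602, -0.0238, 0.1174]
tool_rot: [-3.141, -0.0, 1.8]
force: [0.2, -0.2, -1.5]
finger_gap: 0.0483
t 40.3 pos [ 0.4602 -0.0238  0.1174] rot [-3.141 -0.     1.8  ] gap 0.0483 F [ 0.2 -0.2 -1.5] j [-0.17  0.03  0.13  2.04 -0.    1.06  0.19]
shift cm now-axes [20.37  7.53 10.26] target-axes [20.37  7.54 10.26] turn [-0. -0. -0.]
```

View pics/s18.png

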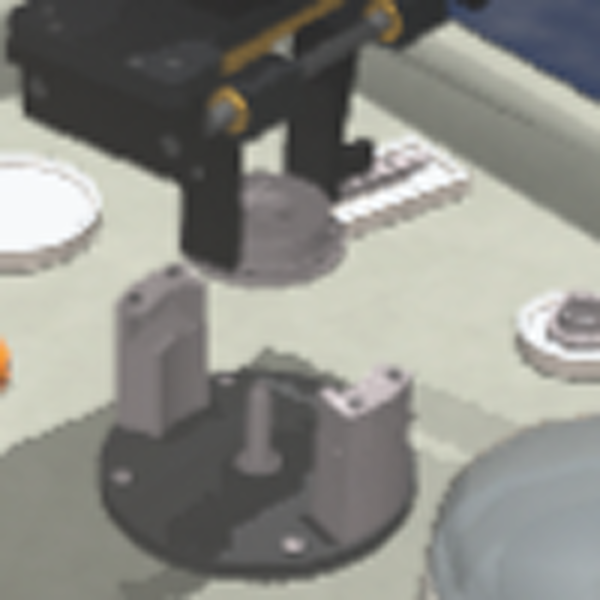

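```bash
python3 -m inch '[1.2,0.4,0,0,0,0,4.2,2.6,1,0,0,0,0,4.2,2.8,1,0,0,0,0,4.2,2.8,1,0,0,0,0,4.2,2.8,1,0,0,0,0,4.2,2.8,1,0,0,0,0,4.2,2.6,1,0,0,0,0,4.2,1.8,0.7,0,0,0,0,4.2,0.97,0.43,0,0,0,0,4.2,0,0,0,0,0,0,4.2,0,0,0,0,0,0,4.2,0,0,0,0,0,0,4.2]'; python3 to.py 0.4873 0.1917 0.0148 1.8
```

```text
t: 41.55
ee_pos: [0.4876, 0.1904, 0.1176]
tool_rot: [-3.141, 0.001, 1.798]
force: [-0.7, -0.3, -1.9]
finger_gap: 0.0485
t 41.55 pos [0.4876 0.1904 0.1176] rot [-3.141e+00  1.000e-03  1.798e+00] gap 0.0485 F [-0.7 -0.3 -1.9] j [-0.41  0.17 -0.05  1.9   0.01  1.08 -0.24]
shift cm now-axes [1.400e-01 1.000e-02 1.028e+01] target-axes [1.400e-01 1.000e-02 1.028e+01] turn [-0.001  0.001 -0.002]
```

```bash
python3 -m inch '[0.1,0,1.5,0,0,0,4.2,0,0,1.8,0,0,0,4.2,0,0,1.8,0,0,0,4.2,0,0,1.4,0,0,0,4.2,0,0,1,0,0,0,4.2,0,0,0.7,0,0,0,4.2,0,0,0.5,0,0,0,4.2,0,0,0.3,0,0,0,4.2,0,0,0,0,0,0,4.2,0,0,0,0,0,0,4.2,0,0,0,0,0,0,4.2]'; python3 to.py 0.4873 0.1917 0.0148 1.8
python3 - <<'E'
from h import *
im=vision.snapshot("scene")[150:240,225:315,::-1]; cv2.imwrite("pics/s19.png",cv2.resize(im,None,fx=6,fy=6,interpolation=cv2.INTER_CUBIC))
E
```

```text
t: 42.65
ee_pos: [0.4877, 0.1928, 0.0282]
tool_rot: [3.141, -0.0, 1.8]
force: [-0.0, 0.3, -1.9]
finger_gap: 0.0485
t 42.65 pos [0.4877 0.1928 0.0282] rot [ 3.141 -0.     1.8  ] gap 0.0485 F [-0.   0.3 -1.9] j [-0.41  0.28 -0.06  1.97  0.02  0.89 -0.25]
shift cm now-axes [-0.1  -0.07  1.34] target-axes [-0.1  -0.06  1.34] turn [ 0.001 -0.    -0.   ]
```

View pics/s19.png

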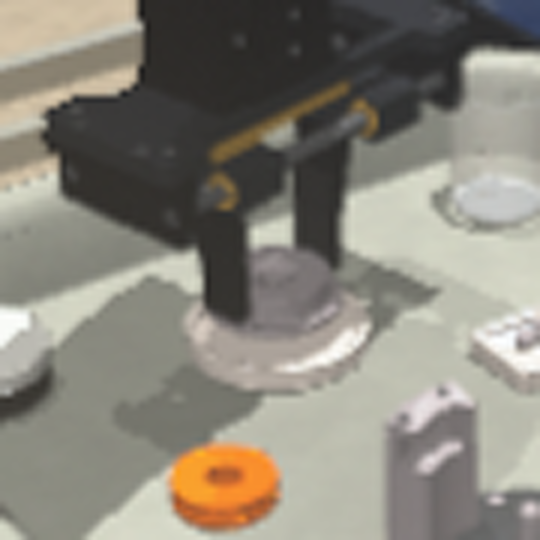

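```bash
python3 -m inch '[-0.05,-0.03,0.5,0,0,0,4.2,0,0,0.4,0,0,0,4.2,0,0,0.25,0,0,0,4.2,0,0,0.12,0,0,0,4.2,0,0,0,0,0,0,4.2,0,0,0,0,0,0,4.2]'; python3 to.py 0.4873 0.1917 0.0148 1.8
```

```text
t: 43.3
ee_pos: [0.4872, 0.1922, 0.015]
tool_rot: [-3.142, 0.0, 1.8]
force: [0.9, 0.1, -1.9]
finger_gap: 0.0483
t 43.3 pos [0.4872 0.1922 0.015 ] rot [-3.142  0.     1.8  ] gap 0.0483 F [ 0.9  0.1 -1.9] j [-0.41  0.29 -0.06  1.98  0.02  0.87 -0.25]
shift cm now-axes [-0.05 -0.    0.02] target-axes [-0.05 -0.    0.02] turn [-0.  0. -0.]
```

```bash
python3 -m inch '[0,0,0.03,0,0,0,4.2,0,0,0,0,0,0,4.8,0,0,0,0,0,0,5.4,0,0,0,0,0,0,6.2,0,0,0,0,0,0,6.4,0,0,-0.5,0,0,0,6.4,0,0,-1.5,0,0,0,6.4,0,0,-3,0,0,0,7,0,0,-3,0,0,0,7,0,0,-3,0,0,0,7,0,0,-3,0,0,0,7,0,0,0,0,0,0,7]'; python3 to.py 0.4873 0.1917 0.2 1.8
```

```text
t: 44.5
ee_pos: [0.4894, 0.1932, 0.1595]
tool_rot: [3.134, -0.002, 1.8]
force: [1.5, 0.7, 0.7]
finger_gap: 0.0699
t 44.5 pos [0.4894 0.1932 0.1595] rot [ 3.134e+00 -2.000e-03  1.800e+00] gap 0.0699 F [1.5 0.7 0.7] j [-0.41  0.13 -0.05  1.85  0.01  1.16 -0.24]
shift cm now-axes [-0.09 -0.21 -4.05] target-axes [-0.1  -0.24 -4.05] turn [ 0.007 -0.002 -0.   ]
```

```bash
python3 -m inch '[0,0,-2,0,0,0,7,0,0,-3,0,0,0,7,1.5,0,-1,0,0,0,7,2.5,0,0,0,0,0,7,3,-0.5,0,0,0,0,7,3,-1,0,0,0,0,7,3,-1,0,0,0,0,7,3,-1,0,0,0,0,7,3,-1,0,0,0,0,7,3,-1,0,0,0,0,7,3,-1,0,0,0,0,7,1.5,-0.5,0,0,0,0,7,0,0,0,0,0,0,7,0,0,0,0,0,0,7,0,0,0,0,0,0,7]';python3 - <<'E'
from h import *
b=vision.snapshot("top");a=vision.snapshot("scene")
cv2.imwrite("pics/t20.png",cv2.resize(b[110:300,190:440,::-1],None,fx=3.1,fy=3.1,interpolation=cv2.INTER_CUBIC))
cv2.imwrite("pics/s20.png",cv2.resize(a[140:290,235:435,::-1],None,fx=4,fy=4,interpolation=cv2.INTER_CUBIC))
E
```

```text
t: 46.0
ee_pos: [0.3602, 0.4329, 0.2146]
tool_rot: [3.141, 0.001, 1.797]
force: [0.7, -0.1, 0.9]
finger_gap: 0.0701
```

View pics/t20.png

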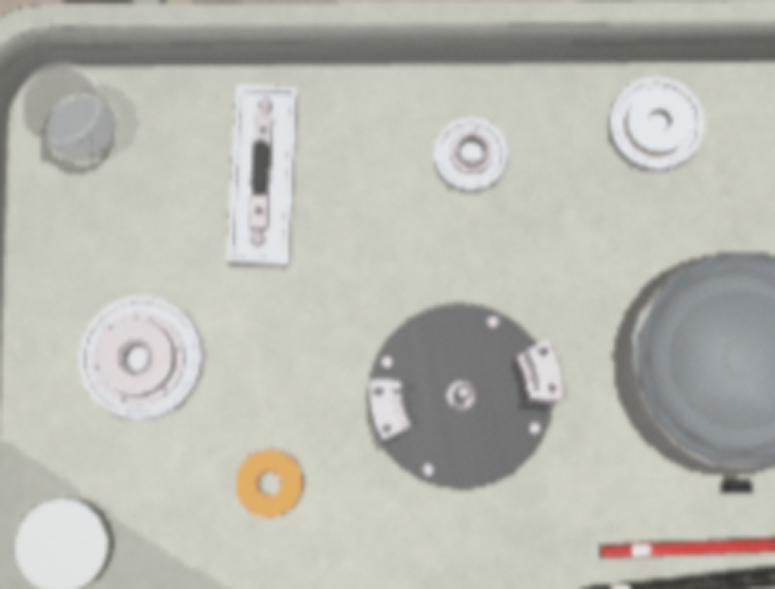

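View pics/s20.png

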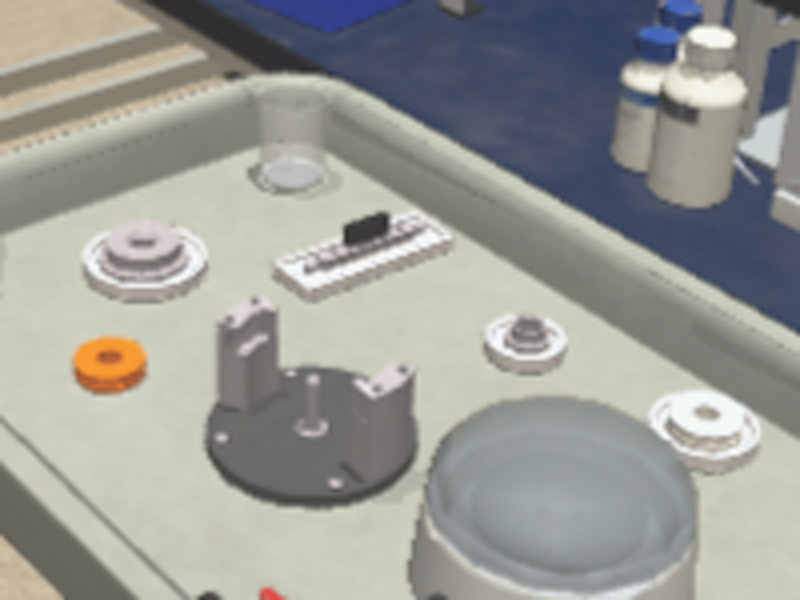

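All four parts lie flat and near-concentric in their dishes, the jig is empty and the beaker stands where it was. Handing in.

```bash
python3 -c "
from workcell import manip
print(manip.finish_job())"
```

```text
the job is handed in; nothing more can be done
None
```

The job is done and handed in, after about 46 s of the 118 s allowed; no verdict was reported.

- **Clamp bar:** I turned it anticlockwise about 72° until it was out of both tracks. I then lifted it off and laid it grip up in the oblong dish.
- **Stack parts:** I moved the small lens, insulator and large lens to the small, medium and large dishes, in that order.
- **Regrip:** My first grip on the insulator was too low and would have hit the dish rim. I set it back on the post and gripped it higher.

**Last checks:** The final top and scene pictures show all four parts flat, the right way up and within about 2 mm of their dish centres by eye. The jig is empty, the beaker is where it started, and the gripper is clear of everything. No force reading in the outputs went above about 2 N.

**Disagreements:**
- The network once reported the medium dish as the beaker. I dropped that after comparing it with the picture.
- My first two automatic fits of the jig's outline failed, so I used the midpoint of its bolt holes instead.
- The lenses and insulator read 1 to 2 mm narrower in the fingers than their stated sizes, but none of them slipped.

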